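Find the loose-capped oil bottle

TASK

One of the three oil bottles in the sloped rack has been left with a loose cap. With the bottles standing in the rack, test-twist their caps about an eighth of a turn until you find the one that gives. Leave its cap turned, draw that bottle out of the rack and stand it upright and gently on the floor of the aluminium tray. Leave the tight bottles seated in the rack and everything else where it is.

Things in the scene. Friction and masses are not known exactly. Their poses are not given: they have to be found in the camera images.
- bottle_a: one of three identical-looking rigid white square bottles, 0.3 kg; one has a loose cap, two are tight, unseen, and their places change. Body 46 x 46 mm, 90 tall, taper up to 100, neck 24 across, cap from 112 to 138 mm. Origin: centre of underside; z runs up to the cap. In the rack z leans 32 deg from vertical and the square hole fixes its yaw
- cap_a (a joint): turn of the cap on bottle_a about the bottle's z, rad, 0 at the start whether tight or loose, + = counter-clockwise seen from above. Tight: 0.03 rad of play, then the fingers slip (gripping 20-40 N). Loose: turns easily (0.03 N m) up to 1.3 rad either way, stays put, never comes off: the bottle can be lifted by it
- cap_a_top (a point): centre of the top of the cap on bottle_a: black ribbed round cap, 36 mm across, 26 tall, a pale bar across its top. z points out of the top along the bottle's axis. 12 mm of free neck between cap and shoulder; neighbouring caps 85 mm apart
- bottle_b: one of three identical-looking rigid white square bottles, 0.3 kg; one has a loose cap, two are tight, unseen, and their places change. Body 46 x 46 mm, 90 tall, taper up to 100, neck 24 across, cap from 112 to 138 mm. Origin: centre of underside; z runs up to the cap. In the rack z leans 32 deg from vertical and the square hole fixes its yaw
- cap_b (a joint): turn of the cap on bottle_b about the bottle's z, rad, 0 at the start whether tight or loose, + = counter-clockwise seen from above. Tight: 0.03 rad of play, then the fingers slip (gripping 20-40 N). Loose: turns easily (0.03 N m) up to 1.3 rad either way, stays put, never comes off: the bottle can be lifted by it
- cap_b_top (a point): centre of the top of the cap on bottle_b: black ribbed round cap, 36 mm across, 26 tall, a pale bar across its top. z points out of the top along the bottle's axis. 12 mm of free neck between cap and shoulder; neighbouring caps 85 mm apart
- bottle_c: one of three identical-looking rigid white square bottles, 0.3 kg; one has a loose cap, two are tight, unseen, and their places change. Body 46 x 46 mm, 90 tall, taper up to 100, neck 24 across, cap from 112 to 138 mm. Origin: centre of underside; z runs up to the cap. In the rack z leans 32 deg from vertical and the square hole fixes its yaw
- cap_c (a joint): turn of the cap on bottle_c about the bottle's z, rad, 0 at the start whether tight or loose, + = counter-clockwise seen from above. Tight: 0.03 rad of play, then the fingers slip (gripping 20-40 N). Loose: turns easily (0.03 N m) up to 1.3 rad either way, stays put, never comes off: the bottle can be lifted by it
- cap_c_top (a point): centre of the top of the cap on bottle_c: black ribbed round cap, 36 mm across, 26 tall, a pale bar across its top. z points out of the top along the bottle's axis. 12 mm of free neck between cap and shoulder; neighbouring caps 85 mm apart
- rack: fixed sloped wooden rack, 130 x 300 x 110 mm high. Origin: centre of underside on the table; y along the row of three square holes (y = -85, 0, 85 mm), x to its back. Bottles lean 32 deg to its -x (robot) side, standing on a sloping board through a guide board (50 mm holes, top 60 mm up the bottle): draw out 65 mm or more along the bottle's axis
- tray: fixed shallow open aluminium tray, 150 (x) x 210 (y) x 22 mm, walls and floor 4 mm thick. Origin: centre of its underside; a small tin already stands at its +y end
- tin: closed steel tin standing in the tray, 56 mm across, 55 mm tall, loose. Origin: centre of its underside. To be left alone
- tape: yellow and black tape-measure case lying loose in front of the rack and tray, 60 x 30 x 55 mm. Origin: centre of its underside. To be left alone
- offcut: loose wooden offcut lying behind, 50 x 160 x 30 mm. Origin: centre of its underside. To be left alone
- jar: squat white jar with a steel lid, loose, 70 mm across, 90 mm tall, at the left side; not one of the bottles in question. Origin: centre of its underside. To be left alone
Things that resemble listed ones, but are neither listed nor needed, are in the scene too. Leave any blue or purple look-alike of the bottle_b alone.

How it is judged:
On the way:
1. the loose cap is test-twisted by at least 0.25 rad while its bottle stands in the rack ((((value of joint cap_a above 0.25 rad or value of joint cap_a below -0.25 rad) and angle between bottle_a's own z axis and vertical above 0.42 rad and height (world z) of bottle_a below 0.055 m) or ((value of joint cap_b above 0.25 rad or value of joint cap_b below -0.25 rad) and angle between bottle_b's own z axis and vertical above 0.42 rad and height (world z) of bottle_b below 0.055 m) or ((value of joint cap_c above 0.25 rad or value of joint cap_c below -0.25 rad) and angle between bottle_c's own z axis and vertical above 0.42 rad and height (world z) of bottle_c below 0.055 m))), for 0.1 s.
At the end, for the whole second after the job is handed in: The loose-capped bottle (its cap left turned at least 0.12 rad from the start) stands upright (within 0.1 rad), at rest on the tray's floor, its centre within 60 mm (x) and 90 mm (y) of the tray's centre; both tight bottles are still seated, leaning, in the rack, within 30 mm of where they stood ((((value of joint cap_a above 0.12 rad or value of joint cap_a below -0.12 rad) and x of bottle_a in the frame of tray between -0.06 and 0.06 m and y of bottle_a in the frame of tray between -0.09 and 0.09 m and z of bottle_a in the frame of tray below 0.012 m and angle between bottle_a's own z axis and vertical below 0.1 rad and linear speed of bottle_a below 0.02 m/s and angle between each of bottle_b, bottle_c's own z axis and vertical above 0.42 rad and height (world z) of each of bottle_b, bottle_c below 0.055 m) or ((value of joint cap_b above 0.12 rad or value of joint cap_b below -0.12 rad) and x of bottle_b in the frame of tray between -0.06 and 0.06 m and y of bottle_b in the frame of tray between -0.09 and 0.09 m and z of bottle_b in the frame of tray below 0.012 m and angle between bottle_b's own z axis and vertical below 0.1 rad and linear speed of bottle_b below 0.02 m/s and angle between each of bottle_a, bottle_c's own z axis and vertical above 0.42 rad and height (world z) of each of bottle_a, bottle_c below 0.055 m) or ((value of joint cap_c above 0.12 rad or value of joint cap_c below -0.12 rad) and x of bottle_c in the frame of tray between -0.06 and 0.06 m and y of bottle_c in the frame of tray between -0.09 and 0.09 m and z of bottle_c in the frame of tray below 0.012 m and angle between bottle_c's own z axis and vertical below 0.1 rad and linear speed of bottle_c below 0.02 m/s and angle between each of bottle_a, bottle_b's own z axis and vertical above 0.42 rad and height (world z) of each of bottle_a, bottle_b below 0.055 m))); the robot touches nothing.
It fails at once if a bottle whose cap has not given (a tight one, or one not tested) is taken out of its place (moved over 30 mm) ((distance of bottle_a from where it was at the start of the episode above 0.03 m and not (value of joint cap_a above 0.12 rad or value of joint cap_a below -0.12 rad)) or (distance of bottle_b from where it was at the start of the episode above 0.03 m and not (value of joint cap_b above 0.12 rad or value of joint cap_b below -0.12 rad)) or (distance of bottle_c from where it was at the start of the episode above 0.03 m and not (value of joint cap_c above 0.12 rad or value of joint cap_c below -0.12 rad))).
It fails at once if the tin, tape measure, offcut or jar is shifted more than 30 mm (distance of any of tin, tape, offcut, jar from where it was at the start of the episode above 0.03 m).
It fails at once if a bottle is dropped or banged into the tray (over 40 N) (contact force between any of bottle_a, bottle_b, bottle_c and tray above 40 N).
It also fails if it takes over 58 s, if anything falls off the work surface, if the arm or the gripper's body presses on something with over 40 N, if the wrist force passes 120 N, or if a joint passes its speed limit or range.

ROBOT

A 6-joint arm with a two-finger parallel gripper is mounted at the origin on the work surface. World frame = base frame: x ahead of the robot, y to its left, z up, the work surface at z = 0. Lengths are in m, angles in rad, forces in N, time in s.
With the tool pointing down it reaches from about 0.225 to 0.875 m from the base axis. Payload 3.4 kg.
Tool frame: the origin (TCP) lies at the very end of the fingers, on their centre line; the grasp point (between the pads) lies manip.pinch_z behind it (manip.pinch_z is the distance from the TCP to the grasp point, in m); z points along the fingers, y is the direction in which the jaws open and shut (so a half turn about z gives the same grasp; the last joint's range is limited). The gripper opens to 85 mm and grips with 20 to 120 N. Pads are 22 mm wide; open, the fingers measure 114 mm over their backs; the gripper's body (76 mm by 85 mm) begins 54 mm behind the grasp point. The pads swing forward as they close: fully open they stand 13 mm farther back than shut.
Start: joints at [1.087, 0.276, 1.505, -0, 1.361, -0.121], TCP at [0.204, 0.538, 0.231] pointing down, gripper open.
Joint ranges: [-2.89, 2.89], [-0.75, 2.08], [0.22, 2.7], [-1.18, 4.32], [0.11, 2.71], [-2.7, 2.7]. Speed limits (rad/s): [2.57, 2.57, 3.14, 3.14, 3.14, 3.14].

INTERFACE

Orientations are given as a unit quaternion [w, x, y, z].
In Python, from rig import manip, imaging, workorder gives the robot as it stands.
- The arm moves only by the tool apply_moves, never from a script. Its argument "moves" is one flat list of numbers, 7 for each row, row after row: the finger opening in m, from 0 to 0.0854, then the shift along the tool's x, y, z in m, then the turn, a rotation vector about the tool's x, y, z in rad. In form: [jaw, tx, ty, tz, rx, ry, rz, jaw, tx, ty, tz, rx, ry, rz, ...]. A call has exactly 8 rows; each row shifts and turns the pose as measured when the row begins, along the tool's axes as they then stand; what a row does not reach is not made up. A row lasts 1/12 s, in which the tool goes at most 41.7 mm and 7.16 degrees, less where a joint would pass 70% of its speed; a pose out of reach is approached as far as the arm can. A call with a gripper value outside its range is refused whole. The fingers move at their own pace and stop on an object; "newtons" is the grip in N (left out, the last holds). Time passes only in rows, so rows that do not move let the fingers close, or fill a call up. It gives the time, the measured TCP pose, the force and the opening at its end, in the units of the state.
- manip.get_state(): the state, without advancing time (a new reading comes with each control period).
- imaging.get_image(name): name is "scene" or "top" or "wrist"; returns a dict with "image" (480x640x3 uint8, red, green, blue), "range_z" (480x640 float32, m along the optical axis (not along the pixel's ray), 0 where there is no reading), "fx", "fy", "cx", "cy" (pixels), "R" (3x3) and "t" (3): a world point X has camera coordinates R X + t. Camera axes: x right, y down, z forward; pixel columns grow to the right and rows downward; lengths in m; the calibration is good to about 2 mm. A picture is of the moment at which its call begins.
- workorder.sign_off(): hands the job in, once; it reports no verdict.
The state is a dict: "clock": time; "qpos": joint angles; "qd": joint speeds; "effort": joint torques, N m; "position": TCP position; "ee_rot": TCP orientation; "contact_force": force on the tool from outside, world axes, zero at the start; "moment": the same for the moment, N m; "width": finger opening in m.
Only numpy, scipy, OpenCV 4.12 (cv2) and the standard library are available. Lean on these libraries where they do the work, as an engineer would, in place of code of your own. Each camera call takes 0.05 s, during which the arm holds its last target.

## Working session

There is one attempt and no reset: what is moved stays moved. The work goes in short steps, Python scripts to look and compute and a tool call to move; the robot and the scene stay as the last step left them, time stands still between calls to the robot, and variables do not carry over. Pictures are saved under pics/ and viewed, and the job is handed in when it is done.

Besides the shell and the picture viewer there is one more tool, called after "Emit:" by a JSON object that holds its "api" and its "payload". apply_moves: Moves the arm, as the interface text tells. Its arguments: {"type":"object","properties":{"moves":{"type":"array"},"newtons":{"type":"number"}},"required":["moves"]}

```bash
ls; mkdir -p pics
python3 - <<'E'
from rig import manip, imaging, workorder
import cv2
print(manip.get_state(), manip.pinch_z)
for n in ["scene","top","wrist"]:
    d=imaging.get_image(n); cv2.imwrite(f"pics/{n}0.png",d["image"][:,:,::-1])
    print(n,d["fx"],d["fy"],d["cx"],d["cy"],d["R"],d["t"])
E
```

```text
pics
{'clock': 0.0, 'qpos': array([ 1.08695557e+00,  2.76578016e-01,  1.50614974e+00,  8.80159541e-06,
        1.36071485e+00, -1.20980078e-01]), 'qd': array([ 0.00046948,  0.00146069, -0.00016628,  0.00012971, -0.00284407,
        0.00018045]), 'effort': array([ 1.22555637e-03, -4.16771936e+01, -2.45802462e+01, -3.13109513e-04,
        1.10711652e-02,  1.39695871e-06]), 'position': array([0.20383288, 0.53707743, 0.23044279]), 'ee_rot': array([-2.79586946e-04,  1.80437448e-01,  9.83586027e-01, -8.81722626e-04]), 'contact_force': array([ 0.51316972, -0.10129338, -0.1763776 ]), 'moment': array([-0.05468348, -0.03314921,  0.00023704]), 'width': 0.08544404811717582} 0.0187
scene 468.6230758744038 468.6230758744038 318.3186724476682 243.7945892984212 [[-0.85828103  0.51317901  0.00098846]
 [ 0.40632636  0.68074621 -0.60949445]
 [-0.31345264 -0.52271589 -0.79278972]] [ 0.41858659 -0.12081569  1.59715461]
top 534.2273532418624 534.2273532418624 320.45334703201837 238.48670724126706 [[-8.56437548e-03 -9.99962179e-01 -1.51392249e-03]
 [-9.89639898e-01  8.69293430e-03 -1.43308424e-01]
 [ 1.43316164e-01  2.70890947e-04 -9.89676919e-01]] [0.03030877 0.47896442 1.77096686]
wrist 400.82078818223084 400.82078818223084 322.3482724166802 234.04935806881193 [[ 0.35507152  0.93483854 -0.00105581]
 [ 0.8878273  -0.33686158  0.31350751]
 [ 0.29272324 -0.11225497 -0.94958513]] [-0.57419429 -0.04110234  0.37812356]
```

View pics/scene0.png

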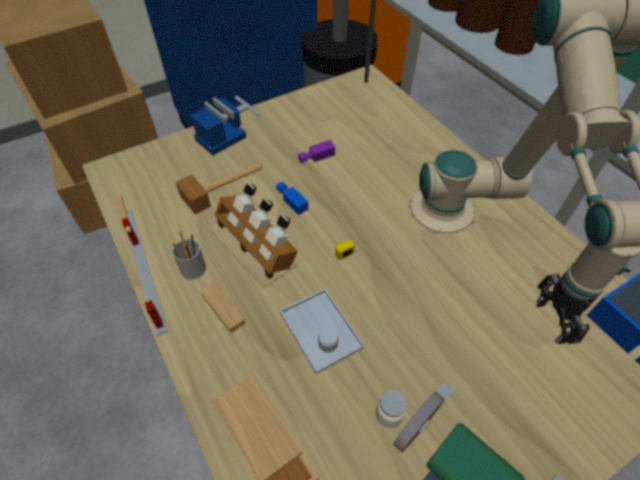

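View pics/top0.png

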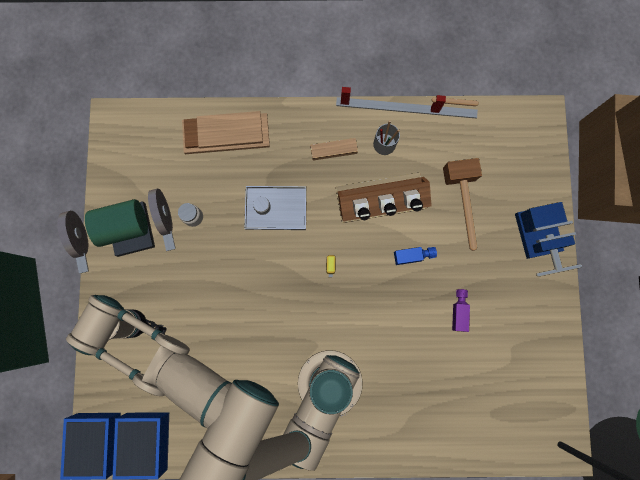

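View pics/wrist0.png

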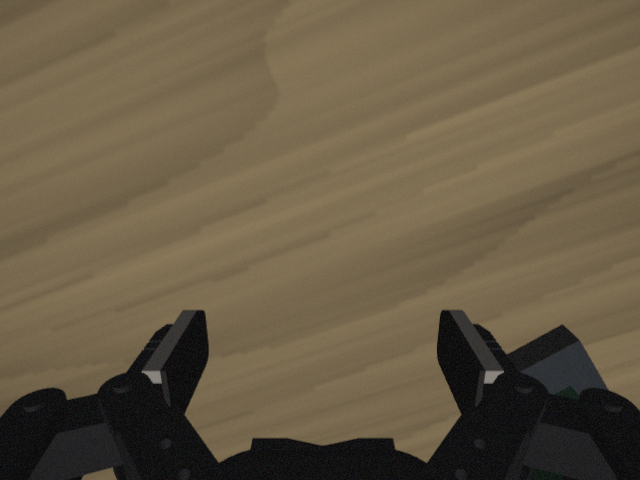

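Top view: the three rack bottles have black caps at about (363,212), (389,208) and (414,204). The tray is at (275,208), with the tin at (261,205). The blue bottle (409,256) and the purple one (461,310) are look-alikes lying on the table. Next I'll enlarge the rack in both views to confirm.

```bash
cat > h.py <<'E'
from rig import manip, imaging, workorder
import cv2, numpy as np
from scipy.spatial.transform import Rotation as Rn
def proj(d,X): c=d["R"]@X+d["t"]; return d["fx"]*c[0]/c[2]+d["cx"], d["fy"]*c[1]/c[2]+d["cy"]
def ray(d,u,v):
    r=d["R"].T@np.array([(u-d["cx"])/d["fx"],(v-d["cy"])/d["fy"],1.]); return -d["R"].T@d["t"], r/np.linalg.norm(r)
def onz(d,u,v,z):
    o,r=ray(d,u,v); return o+r*(z-o[2])/r[2]
def tri(d1,p1,d2,p2):
    o1,r1=ray(d1,*p1);o2,r2=ray(d2,*p2)
    s=np.linalg.lstsq(np.stack([r1,-r2],1),o2-o1,rcond=None)[0]
    a=o1+s[0]*r1;b=o2+s[1]*r2
    return (a+b)/2,np.linalg.norm(a-b)
def cloud(d):
    v,u=np.mgrid[0:480,0:640]; z=d["range_z"]
    c=np.stack([(u-d["cx"])/d["fx"]*z,(v-d["cy"])/d["fy"]*z,z],-1)
    return (c-d["t"])@d["R"]
def crop(d,x0,y0,x1,y1,f,name):
    cv2.imwrite(name,cv2.resize(d["image"][y0:y1,x0:x1,::-1],None,fx=f,fy=f,interpolation=cv2.INTER_CUBIC))
E
python3 - <<'E'
from h import *
t=imaging.get_image("top"); s=imaging.get_image("scene")
crop(t,230,150,450,290,3.6,"pics/topc.png"); crop(s,200,170,380,380,2.8,"pics/scenec.png")
E
```

```text
(no output)
```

View pics/topc.png

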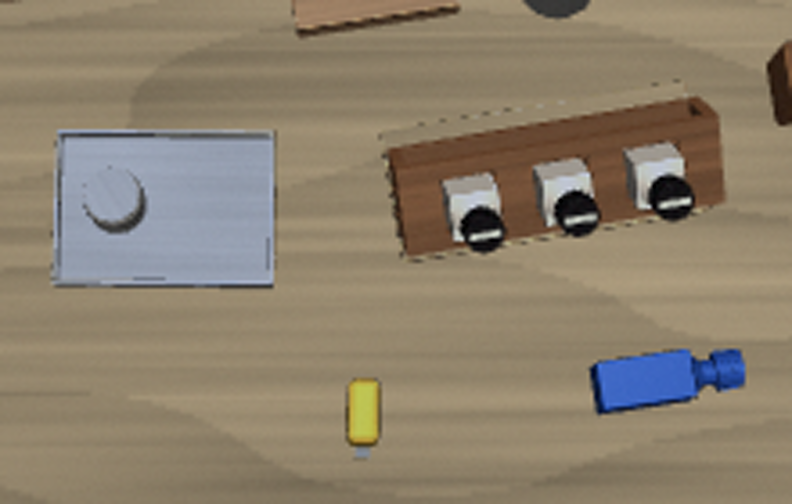

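View pics/scenec.png

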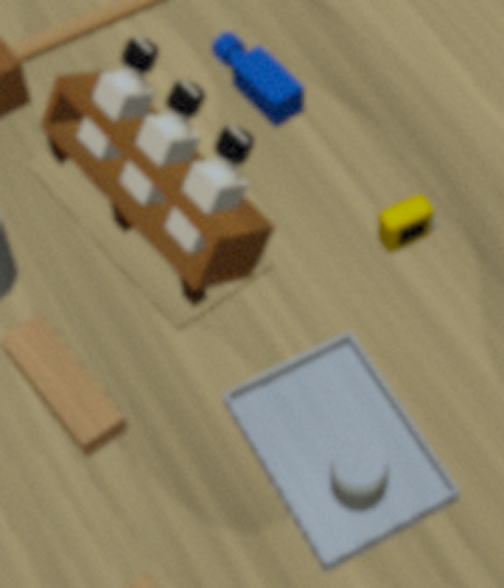

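The crops confirm it. The white bottles with black caps sit in the rack at crop pixels (482,230), (575,213) and (670,197), each with a pale bar on the cap. The blue one lies outside the rack. Now to measure them.

Run:
```python
from h import *
t=imaging.get_image("top"); s=imaging.get_image("scene")
def caps(d,box,thr=45):
    im=d["image"].astype(int); m=(im.max(2)<thr).astype(np.uint8)
    mm=np.zeros_like(m); x0,y0,x1,y1=box; mm[y0:y1,x0:x1]=m[y0:y1,x0:x1]
    n,l,st,c=cv2.connectedComponentsWithStats(mm)
    return [(tuple(c[i].round(2)),st[i].tolist(),l==i) for i in range(1,n) if st[i][4]>30]
P=cloud(t);Ps=cloud(s)
for nm,d,box,Q in (("top",t,(345,190,430,225),P),("scene",s,(235,175,300,235),Ps)):
    for c,st,m in caps(d,box):
        q=Q[m&(d["range_z"]>0)]; q=q[q[:,2]>.08]
        print(nm,c,st,len(q),q.mean(0).round(4),q.max(0).round(4))
# black caps + pale bar via depth: high points
for nm,Q in (("top",P),("scene",Ps)):
    m=(Q[...,2]>.115)&(Q[...,0]>.4)&(Q[...,0]<.75)&(abs(Q[...,1])<.45)
    n,l,st,c=cv2.connectedComponentsWithStats(m.astype(np.uint8))
    for i in range(1,n):
        if st[i][4]>20: q=Q[l==i]; print(nm,"high",c[i].round(1),st[i][4],q.mean(0).round(4),q[:,2].max().round(4))
# rack top edge direction / tray
im=t["image"]; 
for (u,v) in ((246,187),(306,187),(306,229),(245,229)): print("traycorner",onz(t,u,v,.022).round(4))
m=(abs(P[...,2]-.022)<.006)
print("tin", P[195:216,250:272][P[195:216,250:272,2]>.045].mean(0) )
tm=(np.abs(P[...,2])<.03)&(np.abs(im.astype(int)[...,2]-im.astype(int)[...,0])<40)&(im.astype(int)[...,2]>im.astype(int)[...,0]+3)
tm[:180]=0;tm[235:]=0;tm[:,:240]=0;tm[:,312:]=0
cs,_=cv2.findContours(tm.astype(np.uint8),0,1);c=max(cs,key=cv2.contourArea);r=cv2.minAreaRect(c);print(r)
for p in cv2.boxPoints(r): print(onz(t,p[0],p[1],.022).round(4))
print("tray c",onz(t,r[0][0],r[0][1],.022))
```

```text
top (np.float64(415.68), np.float64(204.16)) [410, 199, 13, 12, 93] 93 [ 0.569  -0.2773  0.157 ] [ 0.5877 -0.26    0.1767]
top (np.float64(389.57), np.float64(208.37)) [384, 203, 13, 13, 90] 90 [ 0.5562 -0.1941  0.1564] [ 0.5765 -0.1775  0.1709]
top (np.float64(363.42), np.float64(213.03)) [358, 208, 12, 12, 88] 88 [ 0.5416 -0.1107  0.1577] [ 0.5601 -0.0945  0.1705]
scene (np.float64(248.83), np.float64(190.3)) [245, 186, 10, 9, 53] 52 [ 0.5759 -0.2675  0.1553] [ 0.5862 -0.2586  0.1694]
scene (np.float64(265.09), np.float64(206.02)) [261, 201, 10, 10, 57] 57 [ 0.5625 -0.1835  0.156 ] [ 0.573  -0.1745  0.1703]
scene (np.float64(282.33), np.float64(222.59)) [278, 218, 10, 10, 61] 61 [ 0.5491 -0.1001  0.1565] [ 0.559  -0.0911  0.1703]
top high [413.9 200.9] 235 [ 0.5831 -0.2746  0.1417] 0.1767
top high [388.3 205.4] 235 [ 0.5693 -0.1923  0.1414] 0.1709
top high [362.4 209.7] 231 [ 0.5558 -0.1088  0.1421] 0.1705
scene high [246.4 194.8] 286 [ 0.5853 -0.2692  0.1392] 0.1694
scene high [262.5 210.5] 304 [ 0.5718 -0.1857  0.1391] 0.1703
scene high [279.7 227.3] 323 [ 0.5582 -0.1019  0.1391] 0.1703
traycorner [0.6629 0.2816 0.022 ]
traycorner [0.661  0.0745 0.022 ]
traycorner [0.5142 0.0752 0.022 ]
traycorner [0.516  0.2834 0.022 ]
tin [0.59093295 0.22378055 0.07487919]
((275.0, 207.5), (43.0, 60.0), 90.0)
[0.6664 0.2851 0.022 ]
[0.6646 0.0779 0.022 ]
[0.5142 0.0786 0.022 ]
[0.516  0.2834 0.022 ]
tray c [0.58986275 0.18125292 0.022     ]
```

```bash
cat >> h.py <<'E'
from scipy.linalg import logm
YAW=0.1625; TIL=np.deg2rad(32)
rx_=np.array([np.cos(YAW),np.sin(YAW),0]); ry_=np.array([-np.sin(YAW),np.cos(YAW),0]); zz=np.array([0,0,1.])
AX=-np.sin(TIL)*rx_+np.cos(TIL)*zz
YT=np.cos(TIL)*rx_+np.sin(TIL)*zz
def Rtool(tw=0.):  # tool twisted about tool z by tw
    z=-AX; x=np.cross(YT,z); return np.stack([x,YT,z],1)@Rn.from_rotvec([0,0,tw]).as_matrix()
def pose():
    s=manip.get_state(); q=s["ee_rot"]; T=np.eye(4); T[:3,:3]=Rn.from_quat([q[1],q[2],q[3],q[0]]).as_matrix(); T[:3,3]=s["position"]; return T,s
def mk(R,p):
    T=np.eye(4);T[:3,:3]=R;T[:3,3]=p;return T
def plan(Tt,N):
    T,s=pose(); L=np.real(logm(np.linalg.inv(T)@Tt)); 
    from scipy.linalg import expm
    D=expm(L/N); rv=Rn.from_matrix(D[:3,:3]).as_rotvec()
    print("N",N,"row",D[:3,3].round(5),rv.round(5),"mm",1000*np.linalg.norm(D[:3,3]).round(4),"deg",np.rad2deg(np.linalg.norm(rv)).round(2))
    print("mid",[(T@expm(L*f))[:3,3].round(3).tolist() for f in (.25,.5,.75)])
    d=T[:3,:3].T@(Tt[:3,3]-T[:3,3]); print("pure shift",d.round(5),"rot",Rn.from_matrix(T[:3,:3].T@Tt[:3,:3]).as_rotvec().round(4))
E
python3 - <<'E'
from h import *
w=imaging.get_image("wrist"); T,s=pose()
print("cam in tool", T[:3,:3].T@(-w["R"].T@w["t"]-T[:3,3]), "\n",T[:3,:3].T@w["R"].T)
c=np.array([.551,-.192,.16])  # middle
plan(mk(Rtool(),c+AX*.13+np.array([0,0.02,0])),24)
E
```

```text
cam in tool [ 0.07937746 -0.00019124 -0.14071496] 
 [[-2.04211612e-04 -9.49533391e-01 -3.13665902e-01]
 [ 9.99999910e-01 -3.10802029e-04  2.89815726e-04]
 [-3.72677708e-04 -3.13665815e-01  9.49533369e-01]]
N 24 row [-0.03187 -0.01089 -0.00303] [-0.0211  -0.01215  0.04238] mm 33.8 deg 2.8
mid [[0.344, 0.393, 0.251], [0.44, 0.216, 0.269], [0.487, 0.019, 0.278]]
pure shift [-0.51657 -0.57479 -0.03897] rot [-0.5063 -0.2916  1.0172]
```

Emit:
{"api": "apply_moves", "payload": {"moves": [0.0854,-0.032,-0.011,-0.003,-0.021,-0.012,0.042,0.0854,-0.032,-0.011,-0.003,-0.021,-0.012,0.042,0.0854,-0.032,-0.011,-0.003,-0.021,-0.012,0.042,0.0854,-0.032,-0.011,-0.003,-0.021,-0.012,0.042,0.0854,-0.032,-0.011,-0.003,-0.021,-0.012,0.042,0.0854,-0.032,-0.011,-0.003,-0.021,-0.012,0.042,0.0854,-0.032,-0.011,-0.003,-0.021,-0.012,0.042,0.0854,-0.032,-0.011,-0.003,-0.021,-0.012,0.042], "newtons": 30}}

```text
clock: 1.07
position: [0.3855, 0.334, 0.2558]
ee_rot: [0.064, 0.343, 0.934, 0.078]
contact_force: [0.3, 0.3, -0.2]
width: 0.0851
```

Run:
```python
from h import *
c=np.array([.551,-.192,.16])
T,s=pose();print(s["clock"],s["position"],s["qpos"].round(3),s["contact_force"],s["moment"])
plan(mk(Rtool(),c+AX*.13+np.array([0,0.02,0])),16)
```

```text
1.0667 [0.38549978 0.3339563  0.25578302] [ 0.585  0.057  1.738 -0.011  1.145 -0.279] [ 0.33469191  0.34275453 -0.16827518] [-0.04065941  0.0592434  -0.00834118]
N 16 row [-0.0316  -0.01096 -0.00327] [-0.02061 -0.01238  0.04224] mm 33.6 deg 2.78
mid [[0.443, 0.213, 0.268], [0.479, 0.084, 0.275], [0.492, -0.049, 0.277]]
pure shift [-0.41107 -0.32499 -0.05017] rot [-0.3297 -0.1982  0.6758]
```

Emit:
{"api": "apply_moves", "payload": {"moves": [0.0854,-0.0316,-0.011,-0.0033,-0.0206,-0.0124,0.0422,0.0854,-0.0316,-0.011,-0.0033,-0.0206,-0.0124,0.0422,0.0854,-0.0316,-0.011,-0.0033,-0.0206,-0.0124,0.0422,0.0854,-0.0316,-0.011,-0.0033,-0.0206,-0.0124,0.0422,0.0854,-0.0316,-0.011,-0.0033,-0.0206,-0.0124,0.0422,0.0854,-0.0316,-0.011,-0.0033,-0.0206,-0.0124,0.0422,0.0854,-0.0316,-0.011,-0.0033,-0.0206,-0.0124,0.0422,0.0854,-0.0316,-0.011,-0.0033,-0.0206,-0.0124,0.0422]}}

```text
clock: 1.73
position: [0.4817, 0.0712, 0.2792]
ee_rot: [0.13, 0.497, 0.844, 0.152]
contact_force: [0.7, 0.5, -0.2]
width: 0.0856
```

Emit:
{"api": "apply_moves", "payload": {"moves": [0.0854,-0.0316,-0.011,-0.0033,-0.0206,-0.0124,0.0422,0.0854,-0.0316,-0.011,-0.0033,-0.0206,-0.0124,0.0422,0.0854,-0.0316,-0.011,-0.0033,-0.0206,-0.0124,0.0422,0.0854,-0.0316,-0.011,-0.0033,-0.0206,-0.0124,0.0422,0.0854,-0.0316,-0.011,-0.0033,-0.0206,-0.0124,0.0422,0.0854,-0.0316,-0.011,-0.0033,-0.0206,-0.0124,0.0422,0.0854,-0.0316,-0.011,-0.0033,-0.0206,-0.0124,0.0422,0.0854,0,0,0,0,0,0]}}

```text
clock: 2.4
position: [0.4835, -0.1827, 0.2797]
ee_rot: [0.188, 0.619, 0.734, 0.209]
contact_force: [0.8, 0.0, 0.3]
width: 0.0851
```

Run:
```python
from h import *
w=imaging.get_image("wrist");cv2.imwrite("pics/w1.png",w["image"][:,:,::-1])
np.savez("w1.npz",**w)
c=np.array([.551,-.192,.16])
T,s=pose();print(s["clock"],s["position"],s["qpos"].round(3),s["contact_force"],s["moment"])
plan(mk(Rtool(),c+AX*.13+np.array([0,0.02,0])),4)
```

```text
2.45 [ 0.48359943 -0.18000562  0.27989413] [-0.82  -0.058  1.92   0.553  1.005 -1.229] [-0.10823462 -0.0378876  -0.12929839] [-0.01851838  0.30692245  0.0290786 ]
N 4 row [-0.00073 -0.00153  0.0019 ] [0.0028  0.00255 0.00298] mm 2.5 deg 0.28
mid [[0.483, -0.181, 0.277], [0.483, -0.182, 0.275], [0.483, -0.182, 0.273]]
pure shift [-0.00285 -0.00615  0.00757] rot [0.0112 0.0102 0.0119]
```

View pics/w1.png

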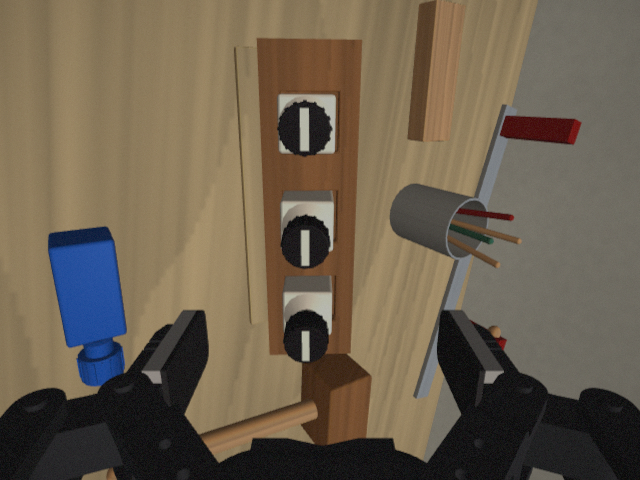

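The wrist view shows the caps at (304,128), (306,242) and (306,335). Their pale bars run along the row, and the middle bottle is the nearest to the tool axis. I'll locate the cap tops from bar centres and depth, and triangulate against the top view.

Run:
```python
from h import *
w=imaging.get_image("wrist"); t=imaging.get_image("top"); P=cloud(w)
im=w["image"].astype(int); g=im.min(2)
def bar(d,cx,cy,r,thr):
    g=d["image"].astype(int).min(2); m=np.zeros(g.shape,np.uint8)
    yy,xx=np.mgrid[0:480,0:640]; m[((xx-cx)**2+(yy-cy)**2<r*r)&(g>thr)]=1
    n,l,st,c=cv2.connectedComponentsWithStats(m)
    return [(c[i],st[i],l==i) for i in range(1,n) if st[i][4]>5]
for cx,cy in ((304,128),(306,245),(306,342)):
    B=[b for b in bar(w,cx,cy,22,110) if b[1][4]>100]
    for c,st,m in B:
        q=P[m]; q=q[np.isfinite(q).all(1)]
        r=cv2.minAreaRect(np.argwhere(m)[:,::-1].astype(np.float32))
        print("wrist bar",c.round(1),st.tolist(),"depth med",np.median(q,0).round(4),"rect",r)
        # top face plane: black ring too
        yy,xx=np.mgrid[0:480,0:640]
for cx,cy in ((363.4,213),(389.6,208.4),(415.7,204.2)):
    for c,st,m in bar(t,cx,cy,6,90):
        print("top bar",c.round(2),st.tolist())
# row axis & plane normal check from top-face points
for nm,(cx,cy) in dict(L=(304,128),M=(306,245),R=(306,342)).items():
    yy,xx=np.mgrid[0:480,0:640]; q=P[((xx-cx)**2+(yy-cy)**2<14**2)]
    h=q@AX; k=abs(h-np.percentile(h,80))<.003; q=q[k]; c=q.mean(0); n=np.linalg.svd(q-c)[2][2]; n*=np.sign(n[2]); print(nm,k.sum(),c.round(4),n.round(3),AX.round(3),(c@AX).round(4))
```

```text
wrist bar [303.  130.9] [299, 113, 9, 37, 330] depth med [ 0.5353 -0.1109  0.1572] rect ((303.0, 131.0), (36.0, 8.0), 90.0)
wrist bar [304.2 250.2] [300, 234, 9, 33, 273] depth med [ 0.5497 -0.1954  0.1574] rect ((304.0, 250.0), (32.0, 8.0), 90.0)
wrist bar [304.6 348.8] [301, 335, 8, 29, 226] depth med [ 0.5636 -0.2794  0.1574] rect ((304.5, 349.0), (28.0, 7.0), 90.0)
top bar [364.22 215.  ] [360, 214, 9, 3, 18]
top bar [416.95 205.95] [413, 205, 9, 3, 20]
L 604 [ 0.536  -0.109   0.1568] [-0.512 -0.088  0.854] [-0.523 -0.086  0.848] -0.138
M 608 [ 0.5507 -0.1915  0.1573] [-0.508 -0.079  0.858] [-0.523 -0.086  0.848] -0.1381
R 597 [ 0.5642 -0.2741  0.1571] [-0.516 -0.062  0.854] [-0.523 -0.086  0.848] -0.1383
```

Run:
```python
from h import *
w=imaging.get_image("wrist"); t=imaging.get_image("top"); s=imaging.get_image("scene")
for nm,a,b in (("L",(303,131),(364.2,214.8)),("R",(304.6,349),(416.95,205.9)),("M",(304.2,250.2),(390.5,210.4))):
    X,e=tri(w,a,t,b); print(nm,X.round(4),"gap",e.round(4))
print(np.arctan2(.5636-.5353,.2794-.1109))
c=np.array([.5498,-.1950,.1573])
print("in top",proj(t,c))
T,st=pose(); print(st["contact_force"],st["moment"])
plan(mk(Rtool(),c+AX*.06),4)
```

```text
L [ 0.5347 -0.1098  0.1602] gap 0.0063
R [ 0.5659 -0.2801  0.1532] gap 0.0049
M [ 0.5512 -0.1947  0.1544] gap 0.0054
0.1663995186750953
in top (np.float64(389.94398307152085), np.float64(210.3008899599022))
[-0.02525428 -0.65050401 -0.09432708] [-0.05389534  0.26442793  0.0070039 ]
N 4 row [-0.00762 -0.00359  0.01918] [0.00296 0.00119 0.0049 ] mm 21.0 deg 0.34
mid [[0.493, -0.181, 0.262], [0.502, -0.187, 0.244], [0.51, -0.194, 0.226]]
pure shift [-0.03024 -0.01494  0.07673] rot [0.0118 0.0048 0.0196]
```

Emit:
{"api": "apply_moves", "payload": {"moves": [0.0854,-0.0076,-0.0036,0.0192,0.003,0.0012,0.0049,0.0854,-0.0076,-0.0036,0.0192,0.003,0.0012,0.0049,0.0854,-0.0076,-0.0036,0.0192,0.003,0.0012,0.0049,0.0854,-0.0076,-0.0036,0.0192,0.003,0.0012,0.0049,0.0854,0,0,0,0,0,0,0.0854,0,0,0,0,0,0,0.0854,0,0,0,0,0,0,0.0854,0,0,0,0,0,0]}}

```text
clock: 3.37
position: [0.5237, -0.1883, 0.2113]
ee_rot: [0.18, 0.613, 0.74, 0.212]
contact_force: [0.2, 0.0, 0.1]
width: 0.0855
```

Run:
```python
from h import *
w=imaging.get_image("wrist");cv2.imwrite("pics/w2.png",w["image"][:,:,::-1])
c=np.array([.5498,-.1950,.1573])
T,s=pose();print(s["clock"],s["position"],s["qpos"].round(3),s["contact_force"],s["moment"])
P=cloud(w)
print(proj(w,c))
plan(mk(Rtool(),c-AX*.031),5)
```

```text
3.4167 [ 0.52373108 -0.18839212  0.21158543] [-0.765  0.073  1.97   0.616  0.843 -1.309] [-0.23531747  0.27472167  0.46328745] [-0.04806889  0.30687958 -0.00562346]
(np.float64(307.39563777412616), np.float64(277.8260726470858))
N 5 row [-0.00219 -0.00166  0.01801] [ 0.00107 -0.00125  0.00444] mm 18.2 deg 0.27
mid [[0.534, -0.189, 0.191], [0.545, -0.19, 0.171], [0.555, -0.191, 0.151]]
pure shift [-0.01112 -0.00858  0.08999] rot [ 0.0053 -0.0062  0.0222]
```

View pics/w2.png

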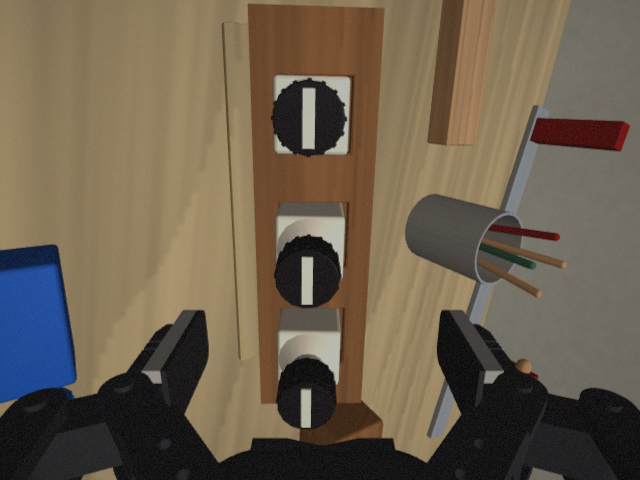

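Emit:
{"api": "apply_moves", "payload": {"moves": [0.0854,-0.005,-0.004,0.018,0.001,-0.001,0.008,0.0854,-0.004,-0.003,0.018,0.001,-0.001,0.005,0.0854,-0.002,-0.001,0.018,0.001,-0.001,0.004,0.0854,-0.001,-0.001,0.018,0.001,-0.001,0.004,0.0854,0,0,0.01,0,0,0,0.0854,0,0,0,0,0,0,0.0854,0,0,0,0,0,0,0.0854,0,0,0,0,0,0]}}

```text
clock: 4.08
position: [0.5655, -0.196, 0.1462]
ee_rot: [0.187, 0.619, 0.733, 0.211]
contact_force: [0.1, 0.3, -0.3]
width: 0.0853
```

Run:
```python
from h import *
w=imaging.get_image("wrist");cv2.imwrite("pics/w3.png",w["image"][:,:,::-1])
c=np.array([.5498,-.1950,.1573])
T,s=pose();print(s["clock"],s["position"],s["qpos"].round(3),s["contact_force"],s["moment"])
plan(mk(Rtool(),c-AX*.031),1)
```

```text
4.1333 [ 0.56555694 -0.19614072  0.14644865] [-0.706  0.202  2.012  0.728  0.659 -1.401] [ 0.32360575  0.67238069 -0.01599869] [-0.02355195  0.29466157 -0.04962416]
N 1 row [ 0.00388 -0.00744  0.01351] [0.01451 0.0105  0.00907] mm 15.9 deg 1.15
mid [[0.566, -0.195, 0.143], [0.566, -0.194, 0.139], [0.566, -0.193, 0.135]]
pure shift [ 0.00388 -0.00744  0.01351] rot [0.0145 0.0105 0.0091]
```

View pics/w3.png

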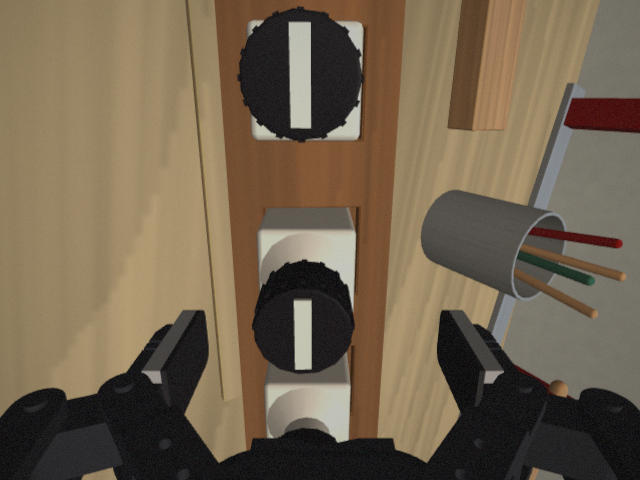

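Emit:
{"api": "apply_moves", "payload": {"moves": [0.0854,0.002,-0.004,0.006,0.007,0.005,0.005,0.0854,0.002,-0.003,0.005,0.006,0.005,0.004,0.0854,0.001,-0.002,0.003,0.003,0.002,0.002,0.0854,0,0,0,0,0,0,0.0854,0,0,0,0,0,0,0.0854,0,0,0,0,0,0,0.0854,0,0,0,0,0,0,0.0854,0,0,0,0,0,0]}}

```text
clock: 4.8
position: [0.5647, -0.1918, 0.131]
ee_rot: [0.178, 0.623, 0.732, 0.21]
contact_force: [-0.8, 0.6, -0.3]
width: 0.0857
```

Run:
```python
from h import *
c=np.array([.5498,-.1950,.1573])
T,s=pose();print(s["clock"],s["position"],s["qpos"].round(3),s["contact_force"],s["moment"])
plan(mk(Rtool(),c-AX*.031),1)
```

```text
4.8 [ 0.56465135 -0.19181527  0.13098132] [-0.697  0.223  2.024  0.734  0.642 -1.402] [-0.8083057   0.63697446 -0.25593304] [-0.04524332  0.23047769 -0.01194595]
N 1 row [-0.00074  0.00108  0.00064] [-2.00e-05  6.20e-04 -1.97e-03] mm 1.5 deg 0.12
mid [[0.565, -0.192, 0.131], [0.565, -0.192, 0.131], [0.566, -0.192, 0.131]]
pure shift [-0.00074  0.00108  0.00064] rot [-0.      0.0006 -0.002 ]
```

Aligned. Closing on the middle cap with 30 N.

Emit:
{"api": "apply_moves", "payload": {"moves": [0.03,0,0.001,0,0,0,0,0.03,0,0,0,0,0,0,0.03,0,0,0,0,0,0,0.03,0,0,0,0,0,0,0.03,0,0,0,0,0,0,0.03,0,0,0,0,0,0,0.03,0,0,0,0,0,0,0.03,0,0,0,0,0,0], "newtons": 30}}

```text
clock: 5.47
position: [0.5655, -0.1919, 0.132]
ee_rot: [0.179, 0.623, 0.732, 0.21]
contact_force: [0.0, -0.4, 0.0]
width: 0.035
```

Run:
```python
from h import *
w=imaging.get_image("wrist");cv2.imwrite("pics/w4.png",w["image"][:,:,::-1])
T,s=pose();print(s["clock"],s["width"],s["position"],s["contact_force"],s["moment"]," along tool z:",T[:3,:3].T@s["moment"],s["effort"][5])
```

```text
5.5167 0.035290036615767434 [ 0.56551333 -0.19191211  0.13199269] [-0.36311653 -0.43779555 -0.15728565] [-0.03458772  0.3029901  -0.00575486]  along tool z: [0.3046234  0.00915707 0.01237603] -0.005297801981214434
```

View pics/w4.png

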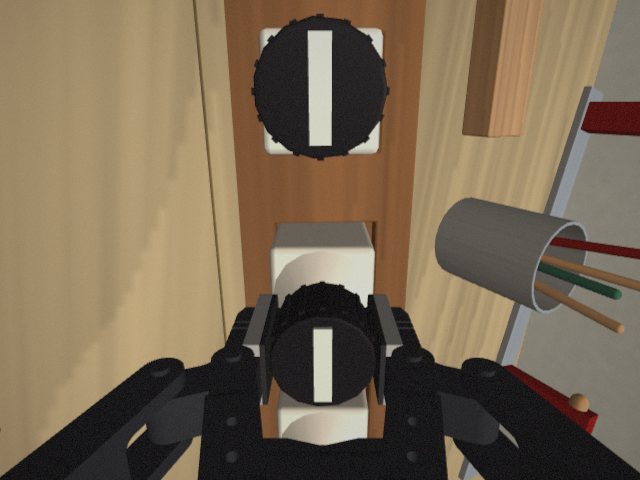

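Emit:
{"api": "apply_moves", "payload": {"moves": [0.03,0,0,0,0,0,0.07,0.03,0,0,0,0,0,0.07,0.03,0,0,0,0,0,0.07,0.03,0,0,0,0,0,0.07,0.03,0,0,0,0,0,0.07,0.03,0,0,0,0,0,0.07,0.03,0,0,0,0,0,0.07,0.03,0,0,0,0,0,0]}}

```text
clock: 6.18
position: [0.5676, -0.1919, 0.1333]
ee_rot: [0.122, 0.785, 0.555, 0.248]
contact_force: [-0.7, -0.3, 1.0]
width: 0.0351
```

Run:
```python
from h import *
w=imaging.get_image("wrist");cv2.imwrite("pics/w5.png",w["image"][:,:,::-1])
T,s=pose();print(s["clock"],s["width"],s["position"],s["qpos"].round(3),s["contact_force"],s["moment"]," along tool:",T[:3,:3].T@s["moment"],s["effort"][5])
c=np.array([.5498,-.1950,.1573]);plan(mk(Rtool(),c-AX*.031),1)
```

```text
6.2333 0.03520638244542873 [ 0.56761338 -0.19193473  0.13333784] [-0.694  0.223  2.018  0.731  0.643 -0.894] [0.09602547 0.47487797 0.65712608] [-0.14864964  0.32291353  0.12253798]  along tool: [ 0.29322625 -0.17745757 -0.15463699] 0.31193473376333714
N 1 row [-0.00139 -0.00224  0.0011 ] [ 0.00232  0.00136 -0.50083] mm 2.9 deg 28.7
mid [[0.567, -0.192, 0.133], [0.567, -0.192, 0.132], [0.566, -0.192, 0.132]]
pure shift [-0.00139 -0.00224  0.0011 ] rot [ 0.0023  0.0014 -0.5008]
```

View pics/w5.png

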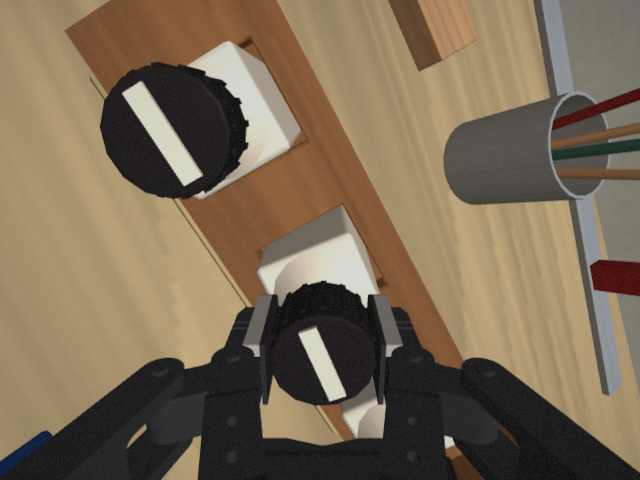

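```bash
cat >> h.py <<'E'
def barang(d,cx,cy,r,thr=120,h=None):
    """bar direction on the cap-top plane; angle from rack y, + ccw seen from above"""
    g=d["image"].astype(int).min(2); yy,xx=np.mgrid[0:480,0:640]
    m=(((xx-cx)**2+(yy-cy)**2<r*r)&(g>thr)).astype(np.uint8)
    n,l,st,c=cv2.connectedComponentsWithStats(m); i=1+np.argmax(st[1:,4])
    pts=np.argwhere(l==i)[:,::-1]; h=-.138 if h is None else h
    Q=[]
    for u,v in pts:
        o,q=ray(d,u,v); Q.append(o+q*(h-o@AX)/(q@AX))
    Q=np.array(Q); cc=Q.mean(0); e=np.linalg.svd(Q-cc)[2][0]
    if e@ry_<0: e=-e
    return np.rad2deg(np.arctan2(np.dot(np.cross(ry_,e),AX),e@ry_)),cc.round(4),len(pts)
E
python3 - <<'E'
from h import *
w=imaging.get_image("wrist")
print("L",barang(w,163,135,50)); print("M",barang(w,322,363,36))
E
```

```text
L (np.float64(-0.01868167891115399), array([ 0.5361, -0.1128,  0.1565]), 2224)
M (np.float64(-8.046416803992924), array([ 0.5518, -0.1957,  0.1578]), 1322)
```

The gripper turned 0.5 rad, but the middle bar stayed within 8° of the row. That fits 0.03 rad of cap play plus the bottle's yaw clearance in its hole, so the fingers slipped and the middle cap is tight. I'll release and go to the left one.

Emit:
{"api": "apply_moves", "payload": {"moves": [0.0854,0,0,0,0,0,0,0.0854,0,0,0,0,0,0,0.0854,0,0,0,0,0,0,0.0854,0,0,0,0,0,0,0.0854,0,0,0,0,0,0,0.0854,0,0,-0.02,0,0,0,0.0854,0,0,-0.02,0,0,0,0.0854,0,0,-0.02,0,0,0]}}

```text
clock: 6.95
position: [0.5344, -0.1951, 0.1808]
ee_rot: [0.117, 0.785, 0.556, 0.247]
contact_force: [0.2, -0.0, 0.4]
width: 0.0858
```

Run:
```python
from h import *
w=imaging.get_image("wrist");cv2.imwrite("pics/w6.png",w["image"][:,:,::-1])
T,s=pose();print(s["clock"],s["width"],s["position"],s["qpos"].round(3),s["contact_force"])
c=np.array([.536,-.1111,.1573]);plan(mk(Rtool(),c+AX*.03),6)
```

```text
7.0 0.08507938819174181 [ 0.53479274 -0.1964082   0.18450682] [-0.754  0.122  1.988  0.643  0.779 -0.826] [ 1.16155641 -0.1481825   2.40857542]
N 6 row [ 0.01346 -0.00434  0.00018] [-5.000e-05 -2.000e-04 -8.333e-02] mm 14.1 deg 4.77
mid [[0.534, -0.175, 0.186], [0.532, -0.154, 0.186], [0.527, -0.134, 0.185]]
pure shift [ 0.07289 -0.04176  0.00112] rot [-3.0e-04 -1.2e-03 -5.0e-01]
```

View pics/w6.png

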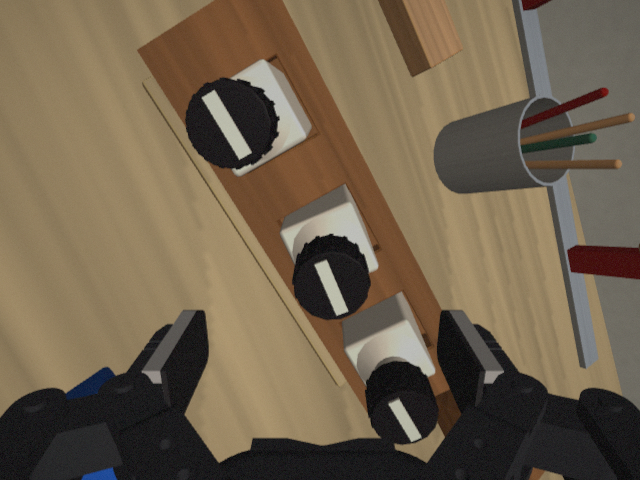

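Fingers are clear above the caps, and the middle bottle is still seated with only a slight yaw. Moving to the left cap.

Emit:
{"api": "apply_moves", "payload": {"moves": [0.0854,0.0135,-0.0043,-0.001,0,0,-0.083,0.0854,0.0135,-0.0043,0,0,0,-0.083,0.0854,0.0135,-0.0043,0,0,0,-0.083,0.0854,0.0135,-0.0043,0,0,0,-0.083,0.0854,0.0135,-0.0043,0,0,0,-0.083,0.0854,0.0135,-0.0043,0,0,0,-0.083,0.0854,0,0,0,0,0,0,0.0854,0,0,0,0,0,0]}}

```text
clock: 7.67
position: [0.5199, -0.1136, 0.1865]
ee_rot: [0.185, 0.615, 0.738, 0.208]
contact_force: [-0.1, 0.4, -0.0]
width: 0.0854
```

Run:
```python
from h import *
w=imaging.get_image("wrist");cv2.imwrite("pics/w7.png",w["image"][:,:,::-1])
T,s=pose();print(s["clock"],s["position"],s["qpos"].round(3))
c=np.array([.536,-.1111,.1573]);print(proj(w,c));plan(mk(Rtool(),c-AX*.031),5)
```

```text
7.7167 [ 0.51963943 -0.11346525  0.18624842] [-0.608  0.036  2.085  0.618  0.688 -1.207]
(np.float64(318.8409305953064), np.float64(278.7017614913875))
N 5 row [-1.000e-05 -3.000e-04  1.286e-02] [0.00103 0.00115 0.00394] mm 12.9 deg 0.24
mid [[0.528, -0.112, 0.172], [0.536, -0.111, 0.159], [0.544, -0.11, 0.145]]
pure shift [ 9.00e-05 -1.66e-03  6.43e-02] rot [0.0051 0.0058 0.0197]
```

View pics/w7.png

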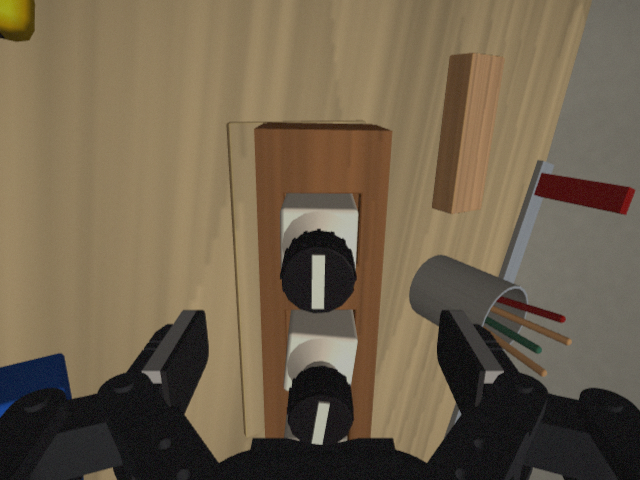

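The left cap at (318,272) is centred between the fingers. Descending.

Emit:
{"api": "apply_moves", "payload": {"moves": [0.0854,0,-0.001,0.014,0.002,0.002,0.006,0.0854,0,-0.001,0.014,0.001,0.001,0.005,0.0854,0,0,0.014,0.001,0.001,0.004,0.0854,0,0,0.012,0,0,0.003,0.0854,0,0,0.008,0,0,0,0.0854,0,0,0.002,0,0,0,0.0854,0,0,0,0,0,0,0.0854,0,0,0,0,0,0]}}

```text
clock: 8.38
position: [0.5584, -0.117, 0.1308]
ee_rot: [0.183, 0.627, 0.727, 0.21]
contact_force: [0.5, -0.1, 0.4]
width: 0.0851
```

Run:
```python
from h import *
T,s=pose();print(s["clock"],s["position"],s["contact_force"])
c=np.array([.536,-.1111,.1573]);plan(mk(Rtool(),c-AX*.031),1)
```

```text
8.3833 [ 0.55839007 -0.1169876   0.13081654] [ 0.45430245 -0.07161182  0.35840133]
N 1 row [ 0.00935 -0.00399 -0.0028 ] [ 0.00623  0.01157 -0.01222] mm 10.5 deg 1.03
mid [[0.557, -0.115, 0.131], [0.555, -0.113, 0.131], [0.554, -0.111, 0.131]]
pure shift [ 0.00935 -0.00399 -0.0028 ] rot [ 0.0062  0.0116 -0.0122]
```

Emit:
{"api": "apply_moves", "payload": {"moves": [0.0854,0.005,-0.002,-0.001,0.003,0.006,-0.006,0.0854,0.004,-0.002,-0.001,0.003,0.005,-0.005,0.0854,0,0,0,0,0,0,0.03,0,0,0,0,0,0,0.03,0,0,0,0,0,0,0.03,0,0,0,0,0,0,0.03,0,0,0,0,0,0,0.03,0,0,0,0,0,0]}}

```text
clock: 9.05
position: [0.552, -0.1087, 0.1335]
ee_rot: [0.181, 0.622, 0.732, 0.21]
contact_force: [-3.0, -0.4, -0.3]
width: 0.0351
```

Run:
```python
from h import *
w=imaging.get_image("wrist");cv2.imwrite("pics/w8.png",w["image"][:,:,::-1])
T,s=pose();print(s["clock"],s["width"],s["position"],s["contact_force"],T[:3,:3].T@s["moment"])
c=np.array([.536,-.1111,.1573]);plan(mk(Rtool(),c-AX*.031),1)
```

```text
9.1 0.03554212319852893 [ 0.55201434 -0.10867384  0.13342459] [-3.00158614 -1.22102173  3.33522559] [ 0.43461499 -0.03630698  0.02012078]
N 1 row [ 0.0002  -0.00109  0.00217] [0.00345 0.00257 0.00091] mm 2.4 deg 0.25
mid [[0.552, -0.109, 0.133], [0.552, -0.109, 0.132], [0.552, -0.109, 0.132]]
pure shift [ 0.0002  -0.00109  0.00217] rot [0.0034 0.0026 0.0009]
```

View pics/w8.png

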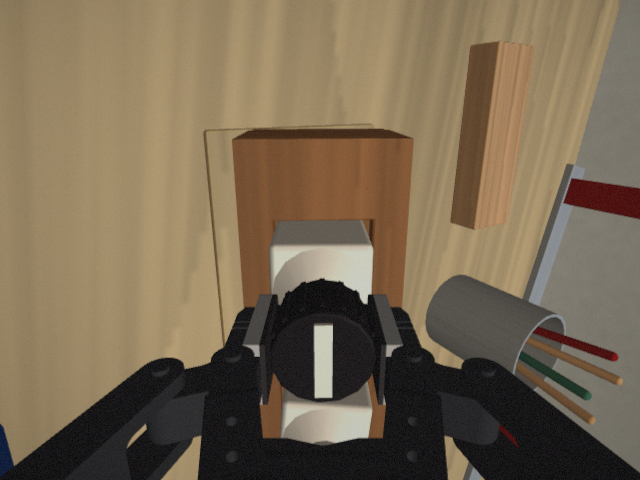

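Good grip on the left cap (323,360). Twisting.

Emit:
{"api": "apply_moves", "payload": {"moves": [0.03,0,0,0,0,0,0.07,0.03,0,0,0,0,0,0.07,0.03,0,0,0,0,0,0.07,0.03,0,0,0,0,0,0.07,0.03,0,0,0,0,0,0.07,0.03,0,0,0,0,0,0.07,0.03,0,0,0,0,0,0.07,0.03,0,0,0,0,0,0]}}

```text
clock: 9.77
position: [0.5536, -0.1055, 0.1355]
ee_rot: [0.12, 0.783, 0.556, 0.251]
contact_force: [-0.2, -0.6, -1.0]
width: 0.0351
```

Run:
```python
from h import *
w=imaging.get_image("wrist");cv2.imwrite("pics/w9.png",w["image"][:,:,::-1])
T,s=pose();print(s["clock"],s["width"],s["position"],s["qpos"].round(3),s["contact_force"],T[:3,:3].T@s["moment"],s["effort"][5])
print(barang(w,322,363,36))
c=np.array([.536,-.1111,.1573]);plan(mk(Rtool(),c-AX*.031),1)
```

```text
9.8167 0.03540676550015978 [ 0.55358902 -0.10556659  0.13539642] [-0.546  0.153  2.112  0.73   0.553 -0.78 ] [0.42620267 0.73571184 1.6403989 ] [ 3.29138620e-01  9.21114311e-05 -4.58534690e-02] 0.18400540575385094
(np.float64(-7.140025049972823), array([ 0.5375, -0.112 ,  0.1574]), 1147)
N 1 row [-0.00416 -0.00216  0.00272] [ 0.00456 -0.005   -0.49884] mm 5.4 deg 28.58
mid [[0.553, -0.106, 0.134], [0.553, -0.107, 0.133], [0.552, -0.108, 0.132]]
pure shift [-0.00416 -0.00216  0.00272] rot [ 0.0046 -0.005  -0.4988]
```

View pics/w9.png

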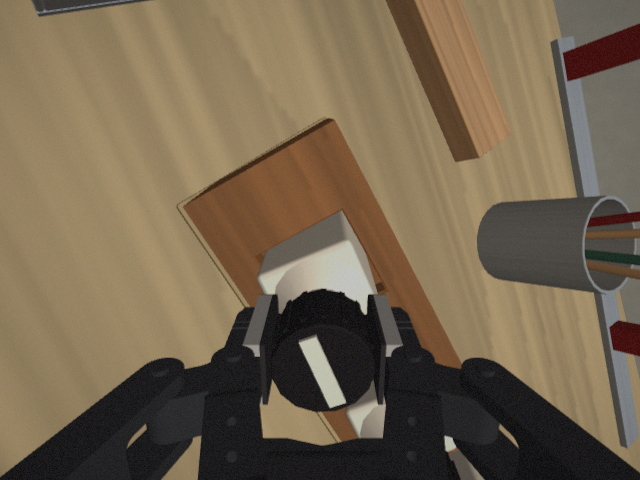

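The left bar also stayed behind, at -7°, so that cap is tight too. On to the right one.

Emit:
{"api": "apply_moves", "payload": {"moves": [0.0854,0,0,0,0,0,0,0.0854,0,0,0,0,0,0,0.0854,0,0,0,0,0,0,0.0854,0,0,0,0,0,0,0.0854,0,0,0,0,0,0,0.0854,0,0,-0.025,0,0,0,0.0854,0,0,-0.025,0,0,0,0.0854,0,0,-0.02,0,0,0]}}

```text
clock: 10.48
position: [0.5146, -0.1112, 0.1907]
ee_rot: [0.116, 0.783, 0.558, 0.248]
contact_force: [0.3, -0.1, -0.1]
width: 0.0855
```

Run:
```python
from h import *
T,s=pose();print(s["clock"],s["width"],s["position"],s["qpos"].round(3))
c=np.array([.5636,-.2789,.1573]);plan(mk(Rtool(),c+AX*.04),7)
```

```text
10.4833 0.08549011058129005 [ 0.51456661 -0.11124908  0.19074611] [-0.617  0.028  2.075  0.605  0.725 -0.681]
N 7 row [-0.024    0.00707 -0.00018] [-0.00081 -0.00122 -0.07114] mm 25.0 deg 4.08
mid [[0.515, -0.155, 0.186], [0.52, -0.198, 0.185], [0.529, -0.241, 0.187]]
pure shift [-0.15216  0.08308 -0.00203] rot [-0.0057 -0.0085 -0.498 ]
```

Emit:
{"api": "apply_moves", "payload": {"moves": [0.0854,-0.023,0.007,-0.004,0,0,-0.07,0.0854,-0.023,0.007,-0.001,-0.001,-0.001,-0.07,0.0854,-0.024,0.007,0,-0.001,-0.001,-0.07,0.0854,-0.024,0.007,0,-0.001,-0.001,-0.07,0.0854,-0.024,0.007,0,-0.001,-0.001,-0.07,0.0854,-0.024,0.007,0,-0.001,-0.001,-0.07,0.0854,-0.024,0.007,0,0,-0.001,-0.07,0.0854,0,0,0,0,0,0]}}

```text
clock: 11.15
position: [0.5412, -0.2887, 0.2018]
ee_rot: [0.185, 0.614, 0.739, 0.209]
contact_force: [1.2, -0.5, 0.4]
width: 0.0856
```

Run:
```python
from h import *
w=imaging.get_image("wrist");cv2.imwrite("pics/w10.png",w["image"][:,:,::-1])
T,s=pose();print(s["clock"],s["position"],s["qpos"].round(3))
c=np.array([.5636,-.2789,.1573]);print(proj(w,c));plan(mk(Rtool(),c-AX*.031),5)
```

```text
11.2 [ 0.53995796 -0.28594938  0.20088522] [-0.887  0.189  1.857  0.634  0.896 -1.426]
(np.float64(315.48132911707137), np.float64(253.4241276444531))
N 5 row [ 0.00065 -0.00052  0.01618] [0.00113 0.0004  0.00426] mm 16.2 deg 0.25
mid [[0.55, -0.284, 0.183], [0.56, -0.281, 0.166], [0.57, -0.279, 0.148]]
pure shift [ 0.00335 -0.00273  0.08091] rot [0.0056 0.002  0.0213]
```

View pics/w10.png

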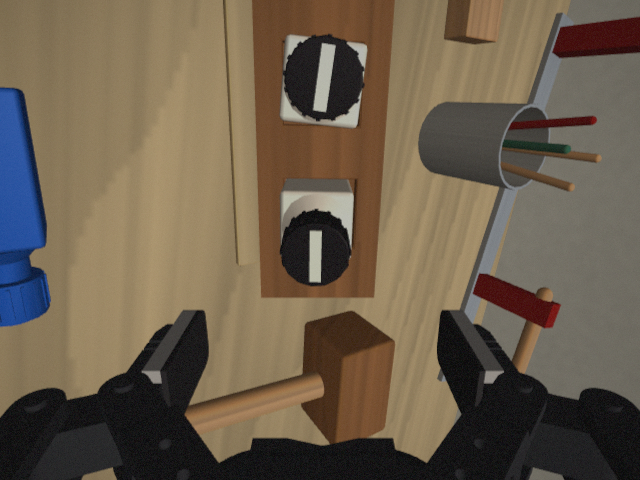

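The right cap at (315,247) is where predicted. Descending.

Emit:
{"api": "apply_moves", "payload": {"moves": [0.0854,0,-0.001,0.018,0.002,0.001,0.006,0.0854,0,-0.001,0.018,0.001,0.001,0.005,0.0854,0,0,0.018,0.001,0.001,0.004,0.0854,0,0,0.016,0,0,0.003,0.0854,0,0,0.006,0,0,0,0.0854,0,0,0,0,0,0,0.0854,0,0,0,0,0,0,0.0854,0,0,0,0,0,0]}}

```text
clock: 11.87
position: [0.5765, -0.2738, 0.1327]
ee_rot: [0.175, 0.622, 0.733, 0.212]
contact_force: [0.2, 0.1, -0.1]
width: 0.085
```

Run:
```python
from h import *
T,s=pose();print(s["clock"],s["position"],s["contact_force"])
c=np.array([.5636,-.2789,.1573]);plan(mk(Rtool(),c-AX*.031),1)
```

```text
11.8667 [ 0.57645671 -0.27382283  0.13267728] [ 0.1843505   0.08796737 -0.12055839]
N 1 row [-0.00295  0.0016   0.00294] [-0.001   -0.00683 -0.00132] mm 4.5 deg 0.4
mid [[0.577, -0.274, 0.132], [0.578, -0.275, 0.132], [0.579, -0.276, 0.131]]
pure shift [-0.00295  0.0016   0.00294] rot [-0.001  -0.0068 -0.0013]
```

Emit:
{"api": "apply_moves", "payload": {"moves": [0.0854,-0.002,0.001,0.002,0,-0.004,0,0.0854,-0.001,0.001,0.001,0,-0.003,0,0.0854,0,0,0,0,0,0,0.03,0,0,0,0,0,0,0.03,0,0,0,0,0,0,0.03,0,0,0,0,0,0,0.03,0,0,0,0,0,0,0.03,0,0,0,0,0,0]}}

```text
clock: 12.53
position: [0.5804, -0.2781, 0.1354]
ee_rot: [0.182, 0.622, 0.732, 0.209]
contact_force: [-2.1, -0.7, 1.3]
width: 0.0352
```

Emit:
{"api": "apply_moves", "payload": {"moves": [0.03,0,0,0,0,0,0.07,0.03,0,0,0,0,0,0.07,0.03,0,0,0,0,0,0.07,0.03,0,0,0,0,0,0.07,0.03,0,0,0,0,0,0.07,0.03,0,0,0,0,0,0.07,0.03,0,0,0,0,0,0.07,0.03,0,0,0,0,0,0]}}

```text
clock: 13.2
position: [0.5796, -0.2786, 0.1349]
ee_rot: [0.123, 0.788, 0.55, 0.247]
contact_force: [-0.6, -0.0, 0.5]
width: 0.0354
```

Run:
```python
from h import *
w=imaging.get_image("wrist");cv2.imwrite("pics/w11.png",w["image"][:,:,::-1])
T,s=pose();print(s["clock"],s["width"],s["position"],s["qpos"].round(3),s["contact_force"],T[:3,:3].T@s["moment"],s["effort"][5])
print(barang(w,322,363,36))
c=np.array([.5636,-.2789,.1573]);plan(mk(Rtool(),c-AX*.031),1)
```

```text
13.25 0.03527542412797156 [ 0.57954323 -0.27865083  0.13493669] [-0.81   0.296  1.899  0.706  0.734 -0.946] [-1.51251561 -0.21581288  1.29443254] [ 0.358908   -0.25456332 -0.01082157] 0.1793524855747819
(np.float64(-29.189943458138274), array([ 0.5655, -0.2822,  0.1574]), 1135)
N 1 row [ 0.00131 -0.00249  0.00366] [ 0.00265  0.00667 -0.50953] mm 4.6 deg 29.2
mid [[0.58, -0.278, 0.134], [0.58, -0.277, 0.133], [0.58, -0.277, 0.132]]
pure shift [ 0.00131 -0.00249  0.00366] rot [ 0.0027  0.0067 -0.5095]
```

View pics/w11.png

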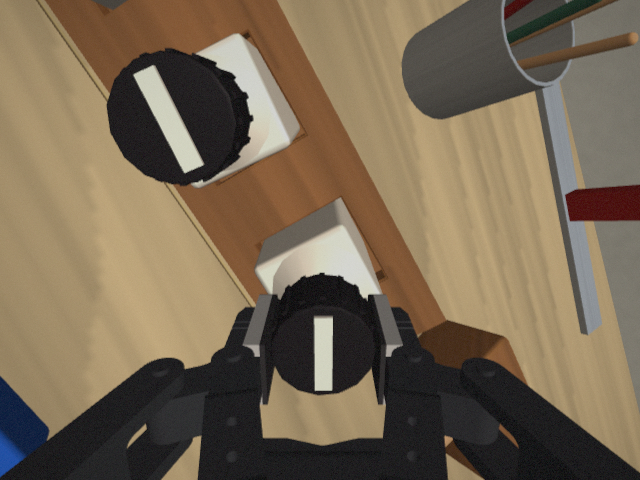

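The right bar followed the gripper the whole way (-29°, 0.51 rad) with almost no torque, so the right-hand cap is the loose one. I'll grip harder and draw the bottle out along its axis.

Emit:
{"api": "apply_moves", "payload": {"moves": [0.03,0,0,0,0,0,0,0.03,0,0,0,0,0,0,0.03,0,0,-0.01,0,0,0,0.03,0,0,-0.014,0,0,0,0.03,0,0,-0.014,0,0,0,0.03,0,0,-0.014,0,0,0,0.03,0,0,-0.014,0,0,0,0.03,0,0,0,0,0,0], "newtons": 70}}

```text
clock: 13.92
position: [0.5438, -0.284, 0.1932]
ee_rot: [0.123, 0.786, 0.553, 0.247]
contact_force: [-0.5, -0.6, -2.5]
width: 0.0339
```

Run:
```python
from h import *
w=imaging.get_image("wrist");cv2.imwrite("pics/w12.png",w["image"][:,:,::-1])
T,s=pose();print(s["clock"],s["width"],s["position"],s["qpos"].round(3),s["contact_force"],T[:3,:3].T@s["moment"])
c=np.array([.5636,-.2789,.1573]);p0=np.array([.5795,-.2787,.1349]);d=s["position"]-p0; print("drawn",d@AX,"lateral",(d-AX*(d@AX)).round(4))
plan(mk(Rtool(.51),p0+AX*.12),3)
```

```text
13.9667 0.034315210773130274 [ 0.54378189 -0.28365035  0.19210235] [-0.874  0.199  1.866  0.634  0.871 -0.896] [ 0.48502326 -0.28724261 -3.57459224] [ 0.35734055 -0.28309482 -0.01511253]
drawn 0.06761311532142016 lateral [-0.0004  0.0008 -0.0001]
N 3 row [-0.00027  0.00025 -0.01746] [0.00086 0.00142 0.00153] mm 17.5 deg 0.13
mid [[0.537, -0.285, 0.203], [0.53, -0.286, 0.214], [0.524, -0.288, 0.226]]
pure shift [-0.00088  0.00079 -0.05238] rot [0.0026 0.0043 0.0046]
```

View pics/w12.png

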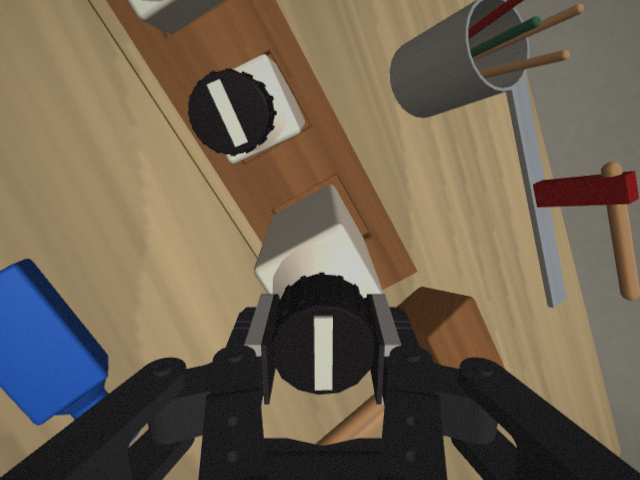

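The bottle hangs freely with about 3.5 N of weight, and the base is close to clearing the guide board. Drawing it further out.

Emit:
{"api": "apply_moves", "payload": {"moves": [0.03,0,0,-0.015,0,0,0,0.03,0,0,-0.018,0,0,0,0.03,0,0,-0.018,0,0,0,0.03,0,0,-0.018,0,0,0,0.03,0,0,-0.018,0,0,0,0.03,0,0,-0.018,0,0,0,0.03,0,0,0,0,0,0,0.03,0,0,0,0,0,0]}}

```text
clock: 14.63
position: [0.4828, -0.2875, 0.2737]
ee_rot: [0.112, 0.787, 0.555, 0.244]
contact_force: [0.2, -0.3, -2.3]
width: 0.0342
```

```bash
cat >> h.py <<'E'
def Rup(phi):
    y=np.array([np.cos(phi),np.sin(phi),0]); z=np.array([0,0,-1.]); return np.stack([np.cross(y,z),y,z],1)
E
python3 - <<'E'
from h import *
T,s=pose();print(s["clock"],s["width"],s["position"],s["qpos"].round(3),s["contact_force"])
plan(mk(Rup(-.5),[.47,-.15,.34]),8)
plan(mk(Rup(-.5),[.5,.05,.34]),16)
plan(mk(Rup(-.5),[.59,.133,.33]),24)
E
```

```text
14.6333 0.034221944844683626 [ 0.48280673 -0.28753986  0.27374062] [-0.984  0.075  1.788  0.559  1.115 -0.852] [ 0.21083124 -0.32791536 -2.26804525]
N 8 row [ 0.01648 -0.00627 -0.00776] [ 0.05596 -0.03875  0.01926] mm 19.3 deg 4.05
mid [[0.474, -0.254, 0.29], [0.469, -0.219, 0.307], [0.468, -0.185, 0.324]]
pure shift [ 0.1416  -0.03012 -0.05014] rot [ 0.4477 -0.31    0.1541]
N 16 row [ 0.02033 -0.00667 -0.00289] [ 0.02798 -0.01938  0.00963] mm 21.6 deg 2.03
mid [[0.479, -0.203, 0.293], [0.48, -0.119, 0.31], [0.488, -0.034, 0.327]]
pure shift [ 0.33527 -0.0772  -0.01587] rot [ 0.4477 -0.31    0.1541]
N 24 row [ 0.0181  -0.00266 -0.00036] [ 0.01865 -0.01292  0.00642] mm 18.3 deg 1.35
mid [[0.5, -0.181, 0.295], [0.524, -0.076, 0.312], [0.555, 0.029, 0.324]]
pure shift [ 0.43352 -0.03766  0.04636] rot [ 0.4477 -0.31    0.1541]
```

Emit:
{"api": "apply_moves", "payload": {"moves": [0.03,0.0165,-0.0063,-0.0078,0.056,-0.039,0.019,0.03,0.0165,-0.0063,-0.0078,0.056,-0.039,0.019,0.03,0.0165,-0.0063,-0.0078,0.056,-0.039,0.019,0.03,0.0165,-0.0063,-0.0078,0.056,-0.039,0.019,0.03,0.0165,-0.0063,-0.0078,0.056,-0.039,0.019,0.03,0.0165,-0.0063,-0.0078,0.056,-0.039,0.019,0.03,0.0165,-0.0063,-0.0078,0.056,-0.039,0.019,0.03,0.0165,-0.0063,-0.0078,0.056,-0.039,0.019]}}

```text
clock: 15.3
position: [0.4666, -0.1432, 0.3278]
ee_rot: [-0.015, 0.864, 0.504, -0.016]
contact_force: [0.6, -1.0, -2.9]
width: 0.034
```

Run:
```python
from h import *
T,s=pose();print(s["clock"],s["width"],s["position"],s["qpos"].round(3),s["contact_force"],T[:3,2])
plan(mk(Rup(-.5),[.59,.133,.32]),12)
w=imaging.get_image("wrist");cv2.imwrite("pics/w13.png",w["image"][:,:,::-1])
```

```text
15.3 0.03400430779768437 [ 0.46662247 -0.14319761  0.32783097] [-0.434  0.127  1.466 -0.008  1.592  0.08 ] [ 0.55492529 -0.97730569 -2.9246438 ] [-0.04224443  0.01091283 -0.99904771]
N 12 row [ 0.02511 -0.0022   0.00055] [-0.00352  0.00092 -0.00125] mm 25.2 deg 0.22
mid [[0.498, -0.074, 0.326], [0.529, -0.005, 0.324], [0.56, 0.064, 0.322]]
pure shift [ 0.30122 -0.02837  0.00563] rot [-0.0422  0.011  -0.015 ]
```

View pics/w13.png

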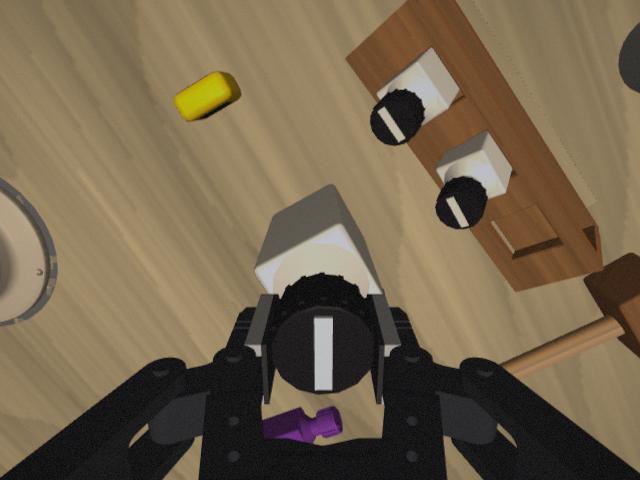

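The bottle is held upright, and the other two stay seated at (400,115) and (463,200). Crossing to above the tray.

Emit:
{"api": "apply_moves", "payload": {"moves": [0.03,0.025,-0.0022,0,-0.0035,0.001,-0.001,0.03,0.025,-0.0022,0,-0.0035,0.001,-0.001,0.03,0.025,-0.0022,0,-0.0035,0.001,-0.001,0.03,0.025,-0.0022,0,-0.0035,0.001,-0.001,0.03,0.025,-0.0022,0,-0.0035,0.001,-0.001,0.03,0.025,-0.0022,0,-0.0035,0.001,-0.001,0.03,0.025,-0.0022,0,-0.0035,0.001,-0.001,0.03,0.025,-0.0022,0,-0.0035,0.001,-0.001]}}

```text
clock: 16.02
position: [0.5574, 0.0584, 0.3127]
ee_rot: [-0.016, 0.858, 0.513, -0.007]
contact_force: [-0.1, 0.0, -2.3]
width: 0.034
```

Run:
```python
from h import *
T,s=pose();print(s["clock"],s["width"],s["position"],s["qpos"].round(3),s["contact_force"],T[:3,2])
plan(mk(Rup(-.5),[.59,.133,.25]),8)
t=imaging.get_image("top");crop(t,230,150,450,290,3.6,"pics/top2.png")
```

```text
16.0167 0.034015667303225514 [0.55737095 0.05838906 0.3127416 ] [-0.032  0.234  1.365  0.019  1.57   0.459] [-0.14725222  0.00257508 -2.31057177] [-0.02716632  0.02005413 -0.99942975]
N 8 row [ 0.01012 -0.0007   0.00788] [-0.00418 -0.00059  0.00098] mm 12.9 deg 0.25
mid [[0.565, 0.077, 0.297], [0.573, 0.096, 0.281], [0.582, 0.114, 0.266]]
pure shift [ 0.08087 -0.00439  0.06332] rot [-0.0334 -0.0047  0.0079]
```

View pics/top2.png

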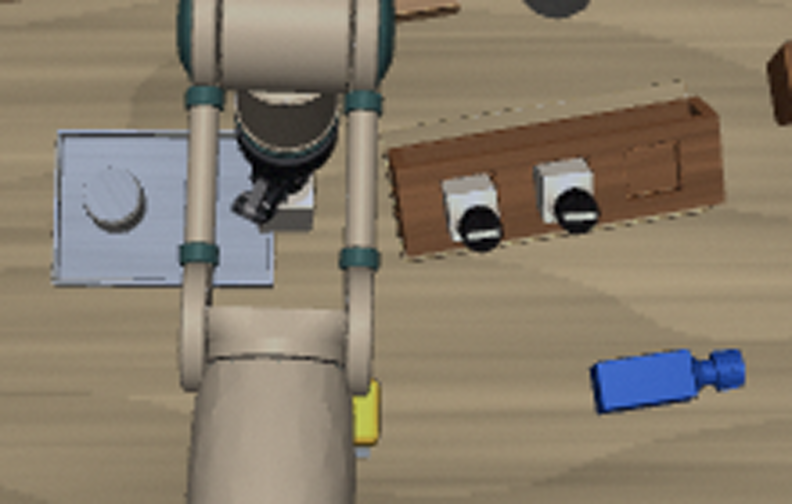

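Emit:
{"api": "apply_moves", "payload": {"moves": [0.03,0.0105,-0.0007,0.007,-0.0042,-0.001,0.001,0.03,0.0105,-0.0007,0.007,-0.0042,-0.001,0.001,0.03,0.0105,-0.0007,0.007,-0.0042,-0.001,0.001,0.03,0.0105,-0.0007,0.007,-0.0042,-0.001,0.001,0.03,0.0105,-0.0007,0.007,-0.0042,-0.001,0.001,0.03,0.0105,-0.0007,0.007,-0.0042,-0.001,0.001,0.03,0.0105,-0.0007,0.007,-0.0042,-0.001,0.001,0.03,0.0105,-0.0007,0.007,-0.0042,-0.001,0.001]}}

```text
clock: 16.73
position: [0.5947, 0.1501, 0.2448]
ee_rot: [-0.004, 0.858, 0.513, -0.002]
contact_force: [-0.8, 0.2, -2.0]
width: 0.0342
```

Run:
```python
from h import *
T,s=pose();print(s["clock"],s["width"],s["position"],s["qpos"].round(3),s["contact_force"],T[:3,2])
plan(mk(Rup(-.5),[.59,.133,.14]),8)
```

```text
16.7333 0.034152323873749904 [0.59473641 0.15011965 0.24484509] [0.13  0.33  1.392 0.006 1.426 0.622] [-0.75743835  0.18499483 -1.96151473] [-0.00688771  0.00485013 -0.99996452]
N 8 row [-0.00217  0.00056  0.0131 ] [-0.00105 -0.00012  0.00096] mm 13.299999999999999 deg 0.08
mid [[0.593, 0.146, 0.219], [0.592, 0.142, 0.192], [0.591, 0.137, 0.166]]
pure shift [-0.01743  0.00479  0.10479] rot [-0.0084 -0.001   0.0077]
```

Emit:
{"api": "apply_moves", "payload": {"moves": [0.03,-0.004,0.001,0.009,-0.002,0,0.001,0.03,-0.004,0.001,0.01,-0.002,0,0.001,0.03,-0.003,0.001,0.012,-0.001,0,0.001,0.03,-0.002,0,0.013,-0.001,0,0.001,0.03,-0.001,0,0.013,-0.001,0,0.001,0.03,0,0,0.013,0,0,0,0.03,0,0,0.01,0,0,0,0.03,0,0,0,0,0,0]}}

```text
clock: 17.4
position: [0.5931, 0.1433, 0.157]
ee_rot: [-0.001, 0.859, 0.513, 0.001]
contact_force: [-1.1, -0.9, -2.4]
width: 0.034
```

Run:
```python
from h import *
T,s=pose();print(s["clock"],s["width"],s["position"],s["qpos"].round(3),s["contact_force"],T[:3,2])
plan(mk(Rup(-.5),[.59,.133,.12]),4)
sc=imaging.get_image("scene");crop(sc,250,220,400,380,3.6,"pics/s2.png")
```

```text
17.4 0.034031263186140234 [0.59314045 0.14334663 0.15700402] [0.122 0.375 1.546 0.002 1.219 0.615] [-1.13338259 -0.94574547 -2.39923991] [ 0.00165251  0.00225179 -0.9999961 ]
N 4 row [-0.00266  0.00054  0.00925] [ 9.00e-05 -6.90e-04  1.44e-03] mm 9.6 deg 0.09
mid [[0.592, 0.141, 0.148], [0.592, 0.138, 0.138], [0.591, 0.136, 0.129]]
pure shift [-0.0107   0.00213  0.03698] rot [ 0.0004 -0.0028  0.0057]
```

View pics/s2.png

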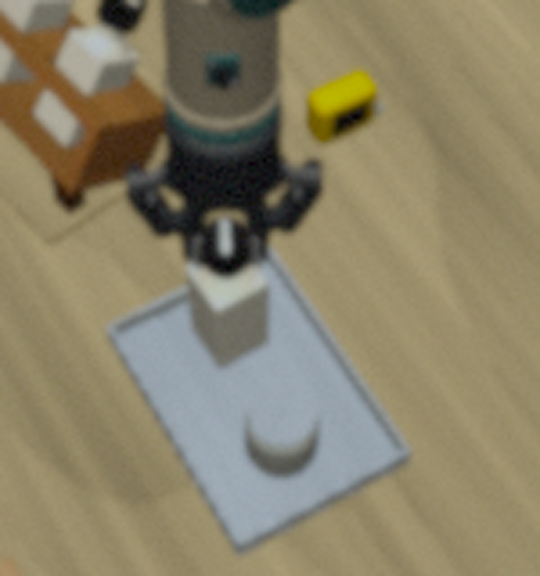

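The bottle is over the tray floor, clear of the tin and the walls. Lowering.

Emit:
{"api": "apply_moves", "payload": {"moves": [0.03,-0.003,0,0.007,0,0,0.001,0.03,-0.003,0,0.008,0,0,0.001,0.03,-0.002,0,0.007,0,0,0,0.03,-0.001,0,0.006,0,0,0,0.03,0,0,0.004,0,0,0,0.03,0,0,0.002,0,0,0,0.03,0,0,0,0,0,0,0.03,0,0,0,0,0,0]}}

```text
clock: 18.12
position: [0.5914, 0.135, 0.123]
ee_rot: [0.001, 0.859, 0.511, 0.004]
contact_force: [0.1, -0.3, -2.4]
width: 0.0342
```

Run:
```python
from h import *
T,s=pose();print(s["clock"],s["width"],s["position"],s["contact_force"],T[:3,2])
sc=imaging.get_image("scene");crop(sc,280,240,370,340,6,"pics/s3.png")
w=imaging.get_image("wrist");cv2.imwrite("pics/w14.png",w["image"][:,:,::-1])
```

```text
18.1167 0.034178642545075445 [0.59135148 0.13504921 0.12303473] [ 0.10932148 -0.3325733  -2.42636755] [ 0.00849765  0.0029615  -0.99995951]
```

View pics/w14.png

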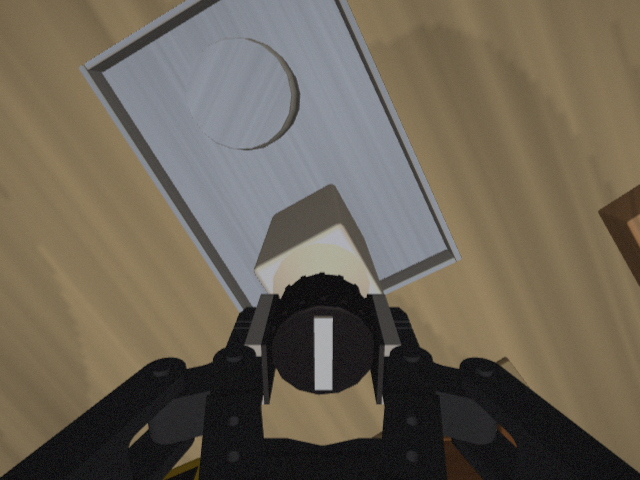

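The bottle stands inside the walls, clear of the tin (at 240,95). About 8 mm remain, which I'll creep down in 1 mm rows while watching the force.

Emit:
{"api": "apply_moves", "payload": {"moves": [0.03,0,0,0.0015,-0.003,0.008,0,0.03,0,0,0.0015,0,0,0,0.03,0,0,0.001,0,0,0,0.03,0,0,0.001,0,0,0,0.03,0,0,0.001,0,0,0,0.03,0,0,0,0,0,0,0.03,0,0,0,0,0,0,0.03,0,0,0,0,0,0]}}

```text
clock: 18.88
position: [0.5924, 0.1354, 0.1179]
ee_rot: [0.001, 0.859, 0.512, 0.01]
contact_force: [-0.1, 0.3, -2.6]
width: 0.034
```

Run:
```python
from h import *
T,s=pose();print(s["clock"],s["position"],s["contact_force"],T[:3,:3].T@np.array([0,0,-1.]))
```

```text
18.8833 [0.59237566 0.13544034 0.11786346] [-0.06127191  0.30681145 -2.6215227 ] [-0.01719171 -0.01174254  0.99978326]
```

Emit:
{"api": "apply_moves", "payload": {"moves": [0.03,0,0,0,0.006,-0.009,0,0.03,0,0,0,0.006,-0.008,0,0.03,0,0,0.001,0,0,0,0.03,0,0,0.0005,0,0,0,0.03,0,0,0.0005,0,0,0,0.03,0,0,0,0,0,0,0.03,0,0,0,0,0,0,0.03,0,0,0,0,0,0]}}

```text
clock: 19.55
position: [0.5928, 0.1356, 0.1155]
ee_rot: [-0.0, 0.859, 0.512, -0.001]
contact_force: [-0.6, -0.3, -1.4]
width: 0.0343
```

Run:
```python
from h import *
T,s=pose();print(s["clock"],s["position"],s["contact_force"],T[:3,:3].T@np.array([0,0,-1.]))
```

```text
19.55 [0.59279055 0.13563452 0.11554574] [-0.58977083 -0.29187671 -1.39640819] [0.00148137 0.00133415 0.99999801]
```

Emit:
{"api": "apply_moves", "payload": {"moves": [0.03,0,0,0.0006,0,0,0,0.03,0,0,0.0006,0,0,0,0.03,0,0,0,0,0,0,0.03,0,0,0,0,0,0,0.03,0,0,0,0,0,0,0.03,0,0,0,0,0,0,0.03,0,0,0,0,0,0,0.03,0,0,0,0,0,0]}}

```text
clock: 20.22
position: [0.5931, 0.1358, 0.1154]
ee_rot: [-0.0, 0.859, 0.512, -0.0]
contact_force: [0.2, 0.4, -1.7]
width: 0.0341
```

Run:
```python
from h import *
T,s=pose();print(s["clock"],s["position"],s["contact_force"],T[:3,:3].T@np.array([0,0,-1.]))
```

```text
20.2167 [0.59305544 0.13582058 0.11535114] [ 0.16350638  0.42399315 -1.72754193] [1.84709661e-04 1.47625712e-04 9.99999972e-01]
```

Emit:
{"api": "apply_moves", "payload": {"moves": [0.03,0,0,0.001,0,0,0,0.03,0,0,0.001,0,0,0,0.03,0,0,0.001,0,0,0,0.03,0,0,0,0,0,0,0.03,0,0,0,0,0,0,0.03,0,0,0,0,0,0,0.03,0,0,0,0,0,0,0.03,0,0,0,0,0,0]}}

```text
clock: 20.88
position: [0.5937, 0.1367, 0.1152]
ee_rot: [-0.0, 0.859, 0.512, 0.002]
contact_force: [-1.2, -0.1, 0.7]
width: 0.0341
```

Run:
```python
from h import *
T,s=pose();print(s["clock"],s["position"],s["contact_force"],T[:3,:3].T@np.array([0,0,-1.]))
```

```text
20.8833 [0.59370334 0.13666095 0.11524455] [-1.17151203 -0.07769043  0.72083088] [-0.00267914 -0.00157663  0.99999517]
```

Height has stopped changing and the force has gone from -2.5 N to +0.7 N, so the bottle rests on the tray floor. Releasing.

Emit:
{"api": "apply_moves", "payload": {"moves": [0.05,0,0,0,0,0,0,0.06,0,0,0,0,0,0,0.0854,0,0,0,0,0,0,0.0854,0,0,0,0,0,0,0.0854,0,0,0,0,0,0,0.0854,0,0,0,0,0,0,0.0854,0,0,0,0,0,0,0.0854,0,0,0,0,0,0], "newtons": 20}}

```text
clock: 21.55
position: [0.5946, 0.1362, 0.1147]
ee_rot: [0.001, 0.859, 0.512, 0.002]
contact_force: [-0.9, -0.3, -0.4]
width: 0.0854
```

Emit:
{"api": "apply_moves", "payload": {"moves": [0.0854,0,0,-0.01,0,0,0,0.0854,0,0,-0.02,0,0,0,0.0854,0,0,-0.025,0,0,0,0.0854,0,0,-0.03,0,0,0,0.0854,0,0,-0.03,0,0,0,0.0854,0,0,-0.03,0,0,0,0.0854,0,0,-0.02,0,0,0,0.0854,0,0,0,0,0,0]}}

```text
clock: 22.22
position: [0.5925, 0.1359, 0.29]
ee_rot: [-0.0, 0.859, 0.512, 0.0]
contact_force: [1.1, -0.3, 0.4]
width: 0.0858
```

Run:
```python
from h import *
T,s=pose();print(s["clock"],s["width"],s["position"],s["contact_force"],T[:3,:3].T@np.array([0,0,-1.]))
w=imaging.get_image("wrist");cv2.imwrite("pics/w15.png",w["image"][:,:,::-1])
sc=imaging.get_image("scene");crop(sc,200,170,380,380,2.8,"pics/s4.png")
```

```text
22.2167 0.08581370577044978 [0.59246545 0.13585272 0.28999002] [ 1.12025337 -0.2957406   0.35256092] [-7.27037619e-04 -3.52607988e-04  9.99999674e-01]
```

View pics/w15.png

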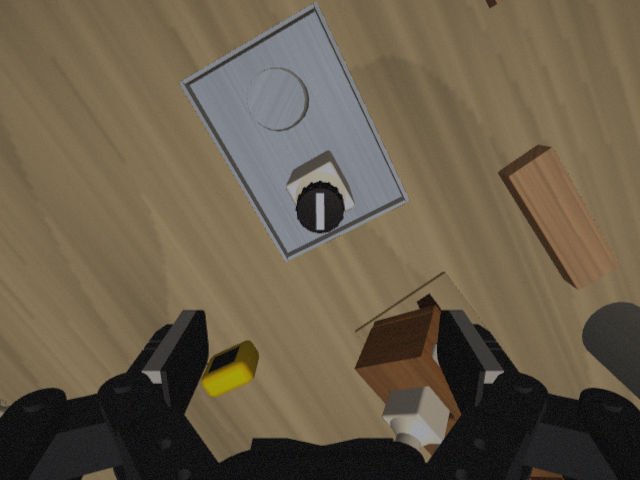

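View pics/s4.png

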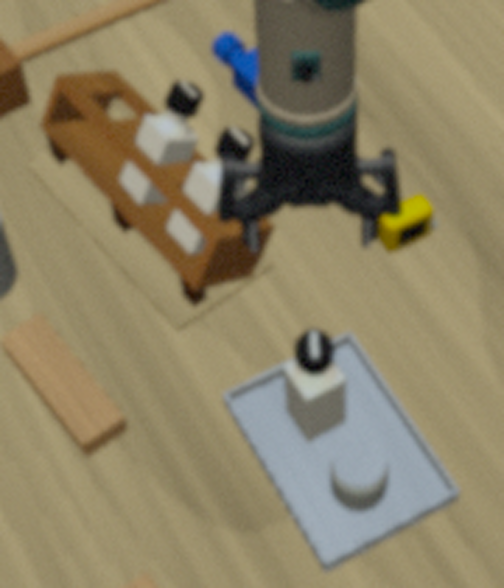

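The bottle stands in the tray with its cap still turned relative to the body. The other two are still in the rack. One last numeric check.

Run:
```python
from h import *
w=imaging.get_image("wrist"); P=cloud(w); yy,xx=np.mgrid[0:480,0:640]
q=P[(xx-320)**2+(yy-210)**2<16**2]; c=q.mean(0)
n=np.linalg.svd(q-c)[2][2]; print("cap top",c.round(4),"tilt deg",np.rad2deg(np.arccos(min(1,abs(n[2])))).round(2))
t=imaging.get_image("top"); sc=imaging.get_image("scene"); Ps=cloud(sc)
m=(Ps[...,2]>.115)&(Ps[...,0]>.48)&(Ps[...,0]<.7)&(Ps[...,1]>-.35)&(Ps[...,1]<.2)&(Ps[...,2]<.18)
n_,l,st,cc=cv2.connectedComponentsWithStats(m.astype(np.uint8))
for i in range(1,n_):
    if st[i][4]>60: print(cc[i].round(1),st[i][4],Ps[l==i].mean(0).round(4),Ps[l==i][:,2].max().round(4))
print(manip.get_state()["qd"].round(3))
```

```text
cap top [0.592  0.1405 0.1418] tilt deg 73.3
[262.  210.8] 314 [ 0.5736 -0.1851  0.1395] 0.169
[279.2 226.6] 256 [ 0.5591 -0.1029  0.1416] 0.1668
[312.  295.2] 191 [0.5936 0.1444 0.1379] 0.1481
[-0.     0.008  0.004 -0.     0.002  0.001]
```

Cap top at z = 0.1418 m matches 4 + 138 mm, but the plane-fit patch probably ran over the edge of the cap. I'll refit on top-face points only.

Run:
```python
from h import *
w=imaging.get_image("wrist"); P=cloud(w); yy,xx=np.mgrid[0:480,0:640]
q=P[(xx-320)**2+(yy-210)**2<20**2]; q=q[abs(q[:,2]-.1418)<.006]
A=np.c_[q[:,:2]-q[:,:2].mean(0),np.ones(len(q))]; k=np.linalg.lstsq(A,q[:,2],rcond=None)[0]
print(len(q),q.std(0),"slope",k,q.mean(0))
```

```text
1220 [0.00720337 0.0074264  0.00098835] slope [ 0.03420153 -0.01780649  0.14055021] [0.59004712 0.14065386 0.14055021]
```

```bash
python3 -c "
from rig import workorder; print(workorder.sign_off())"
```

```text
the job is handed in; nothing more can be done
None
```

The job is handed in: the loose-capped bottle was the right-hand one in the rack (most negative y), and it now stands in the tray. `sign_off` gave no verdict, and the robot clock read about 22 s of the 58 s allowed.

- **Cap tests:** I twisted all three caps about 0.5 rad in the rack. The middle and left bars stayed within 8° of the row, so the fingers slipped and those caps are tight. The right cap followed the gripper the whole way, about 0.51 rad, and was left turned.
- **Placing:** I drew the bottle out along its axis and lowered it in 1 mm steps. The only readings I took at touchdown showed about 1 N, against the 40 N limit.
- **Bottle at the end:** Its cap top is about (0.590, 0.140, 0.141) m, which agrees with a bottle standing on the tray floor. It is about 40 mm toward -y from the tray's centre and clear of the tin. The gripper is open and well above it.
- **Other things:** Both tight bottles are still seated and leaning, measured within about 3 mm of where they started. The tin, tape and offcut look untouched. The jar was out of view in the last close-ups, but the arm only passed well clear of it.

**Checks that disagreed:**
- My first fit for the bottle's tilt gave a meaningless 73°, probably because its patch ran over the edge of the cap. Refitted on the top face, it is about 2°, within depth noise.
- Triangulating the cap tops from the wrist and top cameras left 5–6 mm between rays. The wrist depth was consistent, so I used that.

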